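Sort the parts left over from a relay panel service

ROBOT

A 6-joint arm with a two-finger parallel gripper is mounted at the origin on a cart in front of the work surface, level with it; the furniture and walls round the work are solid. World frame = base frame: x ahead of the robot, y to its left, z up, the work surface at z = 0. Lengths are in m, angles in rad, forces in N, time in s.
With the tool pointing down it reaches from about 0.425 to 0.95 m from the base axis. Payload 3.5 kg.
Tool frame: the origin (TCP) lies on the centre line of the jaws, within the pads' length; the fingertips stand 14 mm ahead of it and the grasp point (between the pads) lies 5 mm behind it (ctrl.finger_overhang is the distance from the TCP to the fingertips, in m); z points along the fingers, y is the line along which they close (so a half turn about z gives the same grasp; the last joint's range is limited). The gripper opens to 85 mm and grips with 20 to 120 N. Pads are 22 mm wide; open, the fingers measure 114 mm over their backs; the gripper's body (76 mm by 85 mm) begins 54 mm behind the grasp point. The pads swing forward as they close: fully open they stand 13 mm farther back than shut.
Start: joints at [-1.291, 0.286, 1.577, -0, 1.279, -0.15], TCP at [0.281, -0.614, 0.21] pointing down, gripper open.
Joint ranges: [-2.77, 2.77], [-0.9, 2.22], [0.21, 2.48], [-1.53, 4.67], [0.24, 2.81], [-2.84, 2.84]. Speed limits (rad/s): [2.79, 2.79, 3.14, 3.14, 3.14, 3.14].

INTERFACE

Orientations are given as a unit quaternion [x, y, z, w].
In Python, from plant import ctrl gives the robot as it stands.
- The arm moves only by the tool send_rows, never from a script. Its argument "moves" is text: rows parted by semicolons, each of 7 numbers parted by spaces: the turn, a rotation vector about the tool's x, y, z in units of 360 degrees (1.0 is 360 degrees), then the shift along the tool's x, y, z in units of 20 cm (1.0 is 20 cm), then the gripper's target within -1 to 1 (fully open at 1, half-way at 0, shut at -1). A call has 1 to 12 rows; each row is the pose to reach, as a shift and turn from the pose commanded when the call began, along the tool's axes at that moment, turning the shorter way round; what a row does not reach only later rows make up. A row lasts 1/8 s, in which the tool goes at most 62.5 mm and 10.7 degrees, less where a joint would pass 70% of its speed; a pose out of reach is approached as far as the arm can. A call with a number of a shift or a turn outside -1 to 1 is refused whole. A call with a gripper value outside its range is refused whole. The fingers move at their own pace and stop on an object; "newtons" is the grip in N (left out, the last holds). Time passes only in rows, so rows that repeat a pose let the fingers close. It gives the time, the measured TCP pose, the force, the opening and the grip force at its end, in the units of the state.
- ctrl.get_state(): the state, without advancing time (a new reading comes with each control period).
- ctrl.read_camera(name): name is "scene" or "top" or "wrist"; returns a dict with "image" (400x640x3 uint8, red, green, blue), "fovy" (degrees; the focal length in pixels is half the picture's height over the tangent of half this angle, whatever the lens; pixels are square), "cx", "cy" (the principal point, pixels), "extrinsics" (4x4, takes a point from camera to world coordinates). Camera axes: x right, y up, looking along -z (the intrinsics and any distortion apply to the point x, -y, -z); pixel columns grow to the right and rows downward; lengths in m; the calibration is good to about 2 mm. A picture is of the moment at which its call begins. There is no depth.
- ctrl.sign_off(): hands the job in; it is judged then, once.
The state is a dict: "time": time; "qpos": joint angles; "dq": joint speeds; "joint_efforts": joint torques, N m; "eef_pos": TCP position; "tcp_rot": TCP orientation; "contact_force": force on the tool from outside, world axes, zero at the start; "wrist_torque": the same for the moment, N m; "opening": opening from 0.0 (shut) to 1.0 (fully open); "finger_force": force on a finger pad.
Only numpy, scipy, OpenCV 4.12 (cv2) and the standard library are available. Lean on these libraries where they do the work, as an engineer would, in place of code of your own. Each camera call takes 0.05 s, during which the arm holds its last target. There are 200 camera calls.

TASK

Sort the parts left on the ledge by the relay panel service. Stand the loose relay module upright in the free bay of the blue rack; lay the green rechargeable cell flat in the free bay of the black charger, with its plus end (away from the black band) towards the red mark; put the spent yellow cell in the red waste tub, the clean grey nut in the green parts tray and the rusty brown nut in the round scrap tin.

Things in the scene. Friction and masses are not known exactly. Their poses are not given: they have to be found in the camera images.
- relay_module: The loose relay module: a beige upright block 78 (x) x 20 (y) x 52 (z) mm that stands by itself on the ledge. Origin at the centre of its underside, x along its length, z up. Grasp across the 20 mm, near the top. Either way round is right in the rack.
- green_cell: The loose AA cell with a green jacket (rechargeable), lying on the ledge; 14 (x) x 50 (y) x 14 (z) mm. Origin at the middle of its underside, z up, y along its length: the -y end is the plus end with a small bright button, the +y end (minus) has the black band. It does not roll. Grasp across the 14 mm.
- yellow_cell: The loose AA cell with a yellow jacket (spent, single use), lying on the ledge; same size, origin and axes as the green one.
- steel_nut: The clean grey steel hexagon nut lying flat: 19 mm across flats (along y), 22 mm across corners (along x), 10 mm high. Origin at the centre of its underside, z up.
- rusty_nut: The rusty red-brown hexagon nut lying flat on the ledge (another is already in the scrap tin); same size, origin and axes as the grey one.
- rack_bay (a point): Free bay of the blue metal rack: centre of its floor, 4 mm above the ledge; z up, x along the bay. Inside 96 (x) x 36 (y) mm; side guides rise 18 mm above its floor, end lips 8 mm. The rack is fixed, 108 x 116 mm; its other bay, centred at y = -66 mm, holds another relay module 52 mm high.
- charger_plus (a point): Plus contact of the black charger's free bay, by a red mark: middle of the bay's end wall at the bay floor, 12 mm above the ledge; z up, x along the bay. The bay runs 68 mm from here to -x (middle x = -34 mm), y -18 to 18 mm; walls 7 mm above its floor, grey panel at +x 11 mm. The cell's plus end must point to +x. Fixed; the other bay (centred y = -50 mm) holds a green cell already.
- waste_tub: The open red tub for spent cells, fixed: 112 (x) x 98 (y) x 40 (z) mm outside with a small rim, walls and floor 3 mm. Origin at the centre of its underside, z up. Two dead yellow cells lie along the inside of its -y wall, up to about y = -24 mm; the rest of the floor is free.
- parts_tray: The open green plastic tray with a few screws in it, fixed: 62 (x) x 120 (y) x 26 (z) mm, walls and floor 2 mm. Origin at the centre of its underside, z up. A cross wall 22 mm high at y = 10 mm parts it into a larger compartment (y from -58 to 9 mm) and a smaller one; either will do.
- scrap_tin: The open round steel scrap tin, fixed: 100 mm across the rim, 32 mm high, inside about 90 mm wide with a floor 3 mm thick. Origin at the centre of its underside, z up. It already holds a rusty nut at about x = 22, y = 19 mm.

How it is judged:
By the outcome, as a careful person would: the job done as asked, in the order asked, and still so for the second after the job is handed in, with the robot touching nothing.
It also fails if it takes over 104 s, if anything falls off the work surface, if the arm or the gripper's body presses on something with over 40 N, if the wrist force passes 120 N, or if a joint passes its speed limit or range.

## Working session

There is one attempt and no reset: what is moved stays moved. The work goes in short steps, Python scripts to look and compute and a tool call to move; the robot and the scene stay as the last step left them, time stands still between calls to the robot, and variables do not carry over. Pictures are saved under pics/ and viewed, at most 14 in all, crops included, and the job is handed in when it is done.

Besides the shell and the picture viewer there is one more tool, called after ">>>" as a command line: name --argument value ..., lists and objects as JSON in quotes. send_rows: Moves the arm, as the interface text tells. Its arguments: {"type":"object","properties":{"moves":{"type":"string"},"newtons":{"type":"number"}},"required":["moves"]}

```bash
ls; mkdir -p pics; cat > h.py <<'E'
import numpy as np,cv2
from plant import ctrl
E
python3 - <<'E'
from h import *
for n in ["scene","top"]:
    c=ctrl.read_camera(n); cv2.imwrite(f"pics/{n}0.png",c["image"][:,:,::-1])
    print(n,{k:(np.round(v,4).tolist() if k!='x' else v) for k,v in c.items() if k!="image"})
print(ctrl.get_state())
E
```

```text
pics
scene {'fovy': 46.2491, 'cx': 324.9053, 'cy': 199.0847, 'extrinsics': [[0.6462, 0.4258, -0.6334, -0.1474], [-0.7629, 0.3368, -0.5519, -0.6946], [-0.0216, 0.8398, 0.5424, 0.6098], [0.0, 0.0, 0.0, 1.0]]}
top {'fovy': 53.8101, 'cx': 317.9456, 'cy': 197.0447, 'extrinsics': [[-0.0816, 0.9746, -0.2085, 0.358], [-0.9967, -0.0808, 0.0121, -0.0927], [-0.005, 0.2088, 0.9779, 0.893], [0.0, 0.0, 0.0, 1.0]]}
{'time': 0.1, 'qpos': array([-1.29102093e+00,  2.87102968e-01,  1.57808019e+00, -2.07299669e-06,
        1.27860857e+00, -1.49979993e-01]), 'dq': array([-2.22832682e-05, -1.22078458e-03, -3.74617632e-03, -1.98274857e-03,
       -1.48368115e-03, -1.63782987e-03]), 'joint_efforts': array([-6.73368595e-05, -4.07300806e+01, -2.93700922e+01, -1.81516170e-04,
        3.43934633e-03,  2.45537308e-06]), 'eef_pos': array([ 0.28109137, -0.61295901,  0.20904144]), 'tcp_rot': array([ 9.77001826e-01,  2.13228102e-01, -7.22974421e-05, -1.09715716e-03]), 'contact_force': array([-0.15191119, -0.47978731, -0.46676799]), 'wrist_torque': array([-0.02332649, -0.06387132,  0.04112302]), 'finger_force': 0.0, 'opening': 1.0028938173593809}
```

View pics/scene0.png

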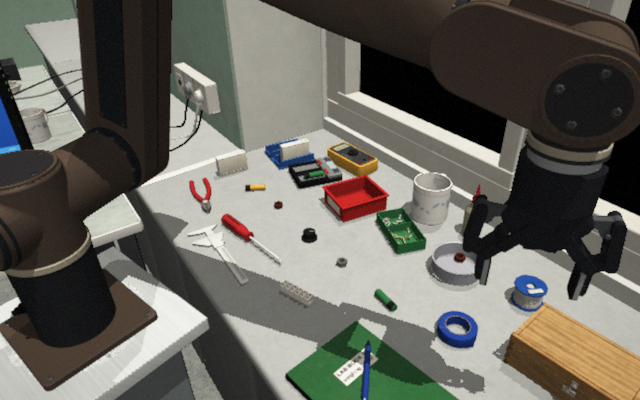

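View pics/top0.png

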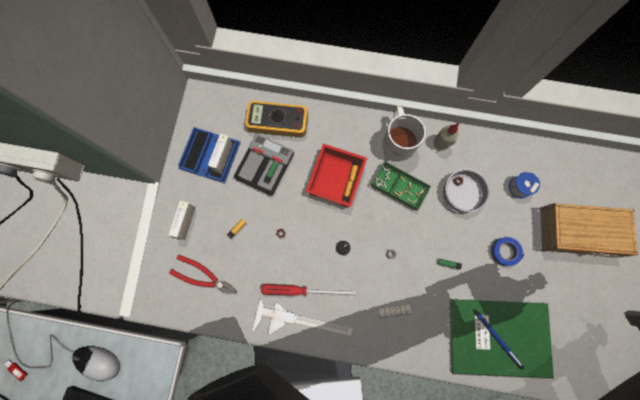

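Top view (x up, y left): relay (180,220), yellow cell (237,228), rusty nut (281,233), grey nut (391,254), green cell (449,264); rack (209,155), charger (264,165), tub (337,175), tray (400,186), tin (465,192). I'll enlarge the fixtures.

```bash
cat >> h.py <<'E'
def ray(c,uv,z):
    """pixels -> world points on plane z"""
    uv=np.atleast_2d(np.float64(uv)); f=200/np.tan(np.radians(c["fovy"]/2)); T=np.array(c["extrinsics"])
    d=np.c_[(uv[:,0]-c["cx"])/f,-(uv[:,1]-c["cy"])/f,-np.ones(len(uv))]@T[:3,:3].T
    return T[:3,3]+d*((z-T[2,3])/d[:,2])[:,None]
def blob(c,roi,lo,hi):
    """largest HSV blob in roi x0,y0,x1,y1: centroid, minAreaRect corners, area"""
    x0,y0,x1,y1=roi
    m=cv2.inRange(cv2.cvtColor(c["image"],cv2.COLOR_RGB2HSV),lo,hi)[y0:y1,x0:x1]
    cs=max(cv2.findContours(m,0,cv2.CHAIN_APPROX_NONE,offset=(x0,y0))[0],key=cv2.contourArea)
    return cs[:,0].mean(0),cv2.boxPoints(cv2.minAreaRect(cs)),cv2.contourArea(cs)
E
python3 - <<'E'
from h import *
im=cv2.imread("pics/top0.png")
a=cv2.resize(im[115:255,165:315],None,fx=4,fy=4,interpolation=cv2.INTER_CUBIC)
b=cv2.resize(im[135:275,300:500],None,fx=4,fy=4,interpolation=cv2.INTER_CUBIC)
cv2.imwrite("pics/tl.png",a);cv2.imwrite("pics/tr.png",b)
E
```

```text
(no output)
```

View pics/tl.png

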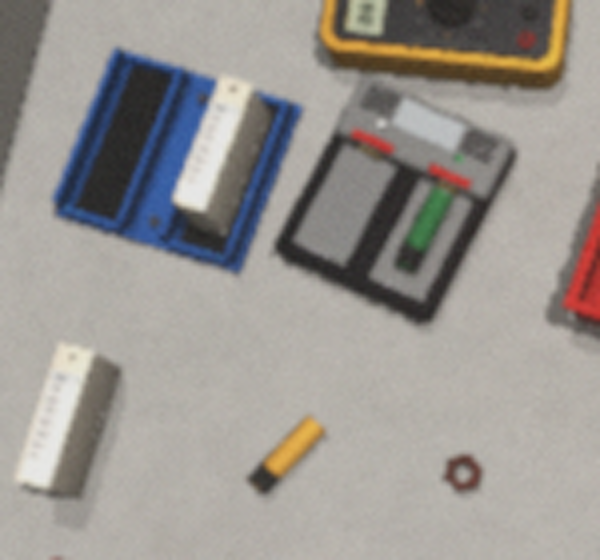

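View pics/tr.png

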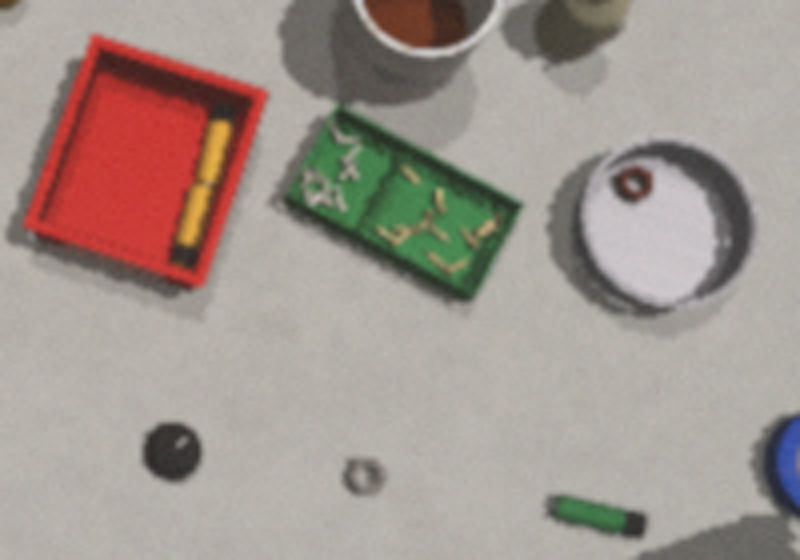

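```bash
python3 - <<'E'
from h import *
np.set_printoptions(precision=4,suppress=True)
c=ctrl.read_camera("top")
L=lambda p:np.array(p)/4+[165,115]-.375
R=lambda p:np.array(p)/4+[300,135]-.375
def q(n,p,z):
    w=ray(c,p,z); e=np.diff(np.r_[w,w[:1]],axis=0)[:,:2]
    print(n,"ctr",w.mean(0)[:2],"len",np.linalg.norm(e,axis=1)*1e3,"ang",np.degrees(np.arctan2(e[:,1],e[:,0])).round(1))
q("relay",L([(62,343),(92,350),(52,492),(17,487)]),.052)
q("rack outer",L([(118,50),(300,105),(240,270),(57,205)]),.02)
q("rackbay floor",L([(128,65),(172,75),(125,218),(80,208)]),.004)
q("rackmodule",L([(222,78),(254,83),(215,212),(173,205)]),.052)
q("charger bay",L([(345,148),(398,165),(345,268),(293,248)]),.012)
q("charger red",L([(372,142),(450,177)]),.02)
q("charger outer",L([(360,80),(517,152),(425,322),(275,248)]),.015)
q("tub",R([(95,37),(266,92),(198,287),(27,230)]),.04)
q("tray",R([(340,105),(521,205),(470,300),(288,200)]),.026)
q("tin",R([(582,225),(755,225)]),.032); q("tin2",R([(668,138),(665,315)]),.032)
q("tinnut",R([(632,185)]),.013)
for n,roi,lo,hi,z in [("green",(425,250,470,275),(45,80,30),(85,255,255),.007),("yellow",(222,212,252,245),(12,120,90),(30,255,255),.007)]:
    b=blob(c,roi,lo,hi); print(b[2]); q(n,b[1],z)
q("green ends",R([(550,506),(643,524)]),.007)
q("yellow ends",L([(318,425),(259,484)]),.007)
q("grey nut",R([(364,477)]),.008);q("rusty",L([(463,473)]),.008)
E
```

```text
relay ctr [0.514  0.2007] len [17.1137 79.0581 19.1512 80.7481] ang [-107.9  163.6   77.3  -17.8]
rack outer ctr [0.6675 0.1395] len [114.13   103.8857 114.4173  99.3252] ang [-112.2  158.4   65.5  -21.7]
rackbay floor ctr [0.6855 0.1744] len [27.5214 91.5489 27.5583 91.8249] ang [-108.1  161.2   72.5  -18.9]
rackmodule ctr [0.6618 0.1099] len [18.5084 77.8342 23.9313 78.2358] ang [-104.1  161.9   75.5  -22.1]
charger bay ctr [0.6315 0.0456] len [33.0985 68.4429 32.7905 66.7249] ang [-113.1  150.4   63.9  -29.4]
charger red ctr [0.6545 0.0052] len [50.5551 50.5551] ang [-119.6   60.4]
charger outer ctr [0.6328 0.0166] len [103.3581 113.6945  97.9365 112.1032] ang [-120.3  148.6   58.8  -28.7]
tub ctr [ 0.5876 -0.1484] len [101.9584 119.057   99.6705 118.9226] ang [-113.5  155.6   66.4  -23.3]
tray ctr [ 0.555  -0.2923] len [116.2176  62.9966 115.2194  64.194 ] ang [-125.2  145.2   55.4  -33.9]
tin ctr [ 0.5282 -0.4363] len [96.559 96.559] ang [-94.7  85.3]
tin2 ctr [ 0.528  -0.4352] len [101.9724 101.9724] ang [169.9 -10.1]
tinnut ctr [ 0.557  -0.4268] len [0.] ang [0.]
58.0
green ctr [ 0.3741 -0.3769] len [10.3848 35.9712 10.3689 35.8876] ang [ -20.8 -107.3  158.8   72.8]
77.0
yellow ctr [0.494  0.0822] len [36.22   11.5323 36.1504 11.463 ] ang [ -48.2 -138.8  131.7   41.5]
green ends ctr [ 0.3733 -0.3802] len [51.6868 51.6868] ang [-105.7   74.3]
yellow ends ctr [0.4902 0.0852] len [46.3328 46.3328] ang [131.7 -48.3]
grey nut ctr [ 0.4045 -0.2544] len [0.] ang [0.]
rusty ctr [ 0.4714 -0.0126] len [0.] ang [0.]
```

```bash
cat >> h.py <<'E'
from scipy.spatial.transform import Rotation as Ro
def plan(*tg):
    """tg: (x,y,z,psi deg[,new]) ; prints rows relative to the measured pose; 'new' truthy = next rows start a new call there"""
    s=ctrl.get_state(); p=np.array(s["eef_pos"]); R=Ro.from_quat(s["tcp_rot"])
    print("t %.2f"%s["time"],"at",p.round(4),"psi %.1f"%np.degrees(np.arctan2(*R.as_matrix()[[1,0],0])),"q6 %.2f"%s["qpos"][5],"q1 %.2f"%s["qpos"][0],"open %.3f"%s["opening"],"F",np.round(s["contact_force"],1))
    for t in tg:
        Rt=Ro.from_matrix(Ro.from_euler("z",t[3],degrees=True).as_matrix()@np.diag([1,-1,-1])); pt=np.array(t[:3])
        r=(R.inv()*Rt).as_rotvec()/2/np.pi; d=R.as_matrix().T@(pt-p)/.2
        print(" ".join("%.4f"%v for v in np.r_[r,d]), "!!" if abs(d).max()>1 else "")
        if len(t)>4: p,R=pt,Rt; print("-- new call")
E
python3 - <<'E'
from h import *
plan((.42,-.46,.22,24.6,1),(.47,-.28,.22,5,1),(.49,-.09,.22,-8,1),(.51,.08,.22,-17,1),(.514,.2007,.22,-17,1))
c=ctrl.read_camera("top")
for uv in [(157,180),(178,110),(190,70),(140,250),(125,315)]: print(uv,ray(c,uv,0)[0].round(3))
E
```

```text
t 0.15 at [ 0.2811 -0.613   0.2092] psi 24.6 q6 -0.15 q1 -1.29 open 0.999 F [-0.   0.3  0.6]
-0.0003 -0.0001 0.0001 0.9500 -0.4065 -0.0528 
-- new call
0.0000 0.0000 0.0544 0.6020 -0.7142 0.0000 
-- new call
0.0000 0.0000 0.0361 0.1824 -0.9377 0.0000 
-- new call
0.0000 0.0000 0.0250 -0.0193 -0.8556 0.0000 
-- new call
0.0000 0.0000 0.0000 -0.1573 -0.5830 0.0000 
-- new call
(157, 180) [0.62  0.269 0.   ]
(178, 110) [0.793 0.218 0.   ]
(190, 70) [0.898 0.188 0.   ]
(140, 250) [0.46  0.306 0.   ]
(125, 315) [0.321 0.337 0.   ]
```

>>> send_rows --moves "0 0 0 0.95 -0.405 -0.05 0.3; 0 0 0 0.95 -0.405 -0.05 0.3; 0 0 0 0.95 -0.405 -0.05 0.3; 0 0 0 0.95 -0.405 -0.05 0.3"

```text
time: 0.7
eef_pos: [0.4223, -0.4581, 0.2205]
tcp_rot: [0.977, 0.215, 0.0, -0.0]
contact_force: [0.4, -0.5, -0.3]
opening: 0.65
finger_force: 0.0
```

>>> send_rows --moves "0 0 0.0545 0.6 -0.715 0 0; 0 0 0.0545 0.6 -0.715 0 0; 0 0 0.0545 0.6 -0.715 0 0; 0 0 0.0545 0.6 -0.715 0 0"

```text
time: 1.2
eef_pos: [0.4703, -0.2778, 0.2202]
tcp_rot: [0.999, 0.046, -0.0, -0.0]
contact_force: [-0.1, 0.3, -0.7]
opening: 0.503
finger_force: 0.0
```

>>> send_rows --moves "0 0 0.036 0.18 -0.94 0 0; 0 0 0.036 0.18 -0.94 0 0; 0 0 0.036 0.18 -0.94 0 0; 0 0 0.036 0.18 -0.94 0 0"

```text
time: 1.7
eef_pos: [0.4893, -0.0888, 0.2203]
tcp_rot: [0.998, -0.068, 0.0, 0.0]
contact_force: [-0.1, -1.0, -0.6]
opening: 0.499
finger_force: 0.0
```

>>> send_rows --moves "0 0 0.025 -0.02 -0.855 0 0; 0 0 0.025 -0.02 -0.855 0 0; 0 0 0.025 -0.02 -0.855 0 0; 0 0 0.025 -0.02 -0.855 0 0"

```text
time: 2.2
eef_pos: [0.5097, 0.0801, 0.2203]
tcp_rot: [0.989, -0.146, 0.0, 0.0]
contact_force: [0.9, -0.8, 0.0]
opening: 0.497
finger_force: 0.0
```

>>> send_rows --moves "0 0 0 -0.16 -0.58 0 0; 0 0 0 -0.16 -0.58 0 0; 0 0 0 -0.16 -0.58 0 0; 0 0 0 -0.16 -0.58 0 0; 0 0 0 -0.16 -0.58 0 0"

```text
time: 2.82
eef_pos: [0.5127, 0.1978, 0.2202]
tcp_rot: [0.989, -0.149, -0.0, 0.0]
contact_force: [0.2, 0.0, -0.8]
opening: 0.499
finger_force: 0.0
```

```bash
python3 - <<'E'
from h import *
plan()
c=ctrl.read_camera("wrist"); cv2.imwrite("pics/w1.png",c["image"][:,:,::-1])
np.savez("w1.npz",**c)
print(c["fovy"],np.round(c["extrinsics"],3))
f=200/np.tan(np.radians(c["fovy"]/2)); T=np.array(c["extrinsics"])
E
```

```text
t 2.83 at [0.5127 0.1978 0.2202] psi -17.1 q6 2.05 q1 0.18 open 0.499 F [ 0.2  0.  -0.8]
66.6744152749206 [[-0.294  0.919  0.263  0.578]
 [-0.956 -0.283 -0.08   0.178]
 [ 0.001 -0.275  0.962  0.385]
 [ 0.     0.     0.     1.   ]]
```

View pics/w1.png

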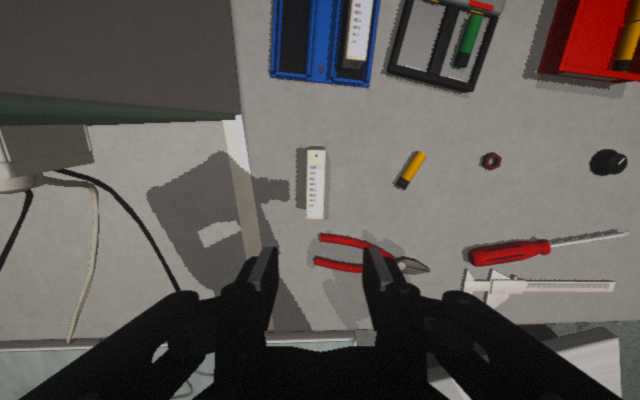

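Wrist view: relay top at (316,183), rack free bay at (296,35), charger (440,45), yellow cell (410,170), rusty nut (491,160). Measure the relay, yellow cell and nut from here.

```bash
cat >> h.py <<'E'
def rect(c,roi,lo,hi,z):
    b=blob(c,roi,lo,hi); w=ray(c,b[1],z)[:,:2]; e=np.diff(w[:3],axis=0); n=np.linalg.norm(e,axis=1)
    l=e[n.argmax()]; print("ctr",w.mean(0).round(4),"size",(n*1e3).round(1),"long axis yaw %.1f"%(np.degrees(np.arctan2(l[1],l[0]))%180),"px",b[0].round(1))
E
python3 - <<'E'
from h import *
c=dict(np.load("w1.npz"))
hsv=cv2.cvtColor(c["image"],cv2.COLOR_RGB2HSV); print(hsv[152,312],hsv[200,312],hsv[180,350],hsv[180,325],hsv[40,295],hsv[40,420])
rect(c,(295,135,345,235),(0,0,205),(180,60,255),.052)
rect(c,(385,140,435,200),(12,120,60),(35,255,255),.007)
rect(c,(475,145,510,175),(0,70,0),(20,255,140),.008)
rect(c,(475,145,510,175),(170,70,0),(180,255,140),.008)
im=c["image"][:110,250:520,::-1]; cv2.imwrite("pics/w1c.png",cv2.resize(im,None,fx=2.9,fy=2.9,interpolation=cv2.INTER_CUBIC))
E
```

```text
[ 28  31 198] [ 24   8 157] [ 22  20 143] [ 12  20 130] [90 39 26] [ 18  10 123]Traceback (most recent call last):
  File "<stdin>", line 4, in <module>
  File "h.py", line 25, in rect
    b=blob(c,roi,lo,hi); w=ray(c,b[1],z)[:,:2]; e=np.diff(w[:3],axis=0); n=np.linalg.norm(e,axis=1)
  File "h.py", line 12, in blob
    cs=max(cv2.findContours(m,0,cv2.CHAIN_APPROX_NONE,offset=(x0,y0))[0],key=cv2.contourArea)
ValueError: max() iterable argument is empty
```

```bash
python3 - <<'E'
from h import *
c=dict(np.load("w1.npz"))
rect(c,(295,135,345,235),(0,0,165),(180,90,255),.052)
rect(c,(385,140,435,200),(12,120,60),(35,255,255),.007)
rect(c,(475,145,510,175),(0,60,0),(180,255,120),.010)
im=c["image"][:110,250:520,::-1]; cv2.imwrite("pics/w1c.png",cv2.resize(im,None,fx=2.9,fy=2.9,interpolation=cv2.INTER_CUBIC))
E
```

```text
ctr [0.5137 0.2036] size [77.6 18.7] long axis yaw 160.2 px [315.3 183.8]
ctr [0.4924 0.0835] size [37.8 14.2] long axis yaw 132.4 px [413.3 165.8]
ctr [ 0.4708 -0.0095] size [19.2 23.3] long axis yaw 32.4 px [491.5 160.9]
```

View pics/w1c.png

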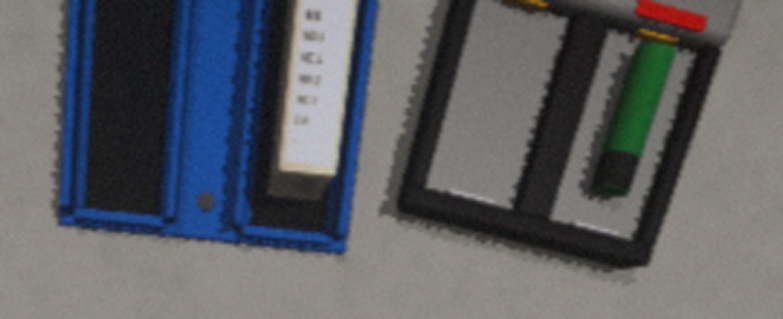

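Relay at (0.514,0.203), yaw about −19°, size fits; the free rack bay is clear. Descend and grip.

```bash
python3 - <<'E'
from h import *
plan((.5137,.203,.09,-19),(.5137,.203,.038,-19),(.5137,.203,.12,-19))
E
```

```text
t 2.88 at [0.5126 0.198  0.2203] psi -17.1 q6 2.05 q1 0.18 open 0.503 F [-0.  -0.3  0.5]
0.0001 -0.0000 0.0052 -0.0024 -0.0258 0.6513 
0.0001 -0.0000 0.0052 -0.0024 -0.0259 0.9113 
0.0001 -0.0000 0.0052 -0.0024 -0.0257 0.5013
```

>>> send_rows --moves "0 0 0.0052 -0.0025 -0.026 0.65 0; 0 0 0.0052 -0.0025 -0.026 0.65 0; 0 0 0.0052 -0.0025 -0.026 0.65 0; 0 0 0.0052 -0.0025 -0.026 0.91 0; 0 0 0.0052 -0.0025 -0.026 0.91 0; 0 0 0.0052 -0.0025 -0.026 0.91 0; 0 0 0.0052 -0.0025 -0.026 0.91 -1; 0 0 0.0052 -0.0025 -0.026 0.91 -1; 0 0 0.0052 -0.0025 -0.026 0.91 -1; 0 0 0.0052 -0.0025 -0.026 0.91 -1; 0 0 0.0052 -0.0025 -0.026 0.91 -1; 0 0 0.0052 -0.0025 -0.026 0.91 -1" --newtons 40

```text
time: 4.38
eef_pos: [0.5131, 0.205, 0.0382]
tcp_rot: [0.987, -0.164, -0.0, 0.0]
contact_force: [-0.4, -0.9, -0.9]
opening: -0.003
finger_force: 0.0
```

>>> send_rows --moves "0 0 0 0 0 0 -1; 0 0 0 0 0 -0.4 -1; 0 0 0 0 0 -0.4 -1; 0 0 0 0 0 -0.4 -1; 0 0 0 0 0 -0.4 -1"

```text
time: 5.0
eef_pos: [0.5119, 0.2047, 0.1165]
tcp_rot: [0.987, -0.164, -0.001, 0.001]
contact_force: [0.2, -1.0, -0.8]
opening: 0.003
finger_force: 0.0
```

```bash
python3 - <<'E'
from h import *
plan()
c=ctrl.read_camera("wrist"); cv2.imwrite("pics/w2.png",c["image"][:,:,::-1]); np.savez("w2.npz",**c)
E
```

```text
t 5.00 at [0.5119 0.2047 0.1165] psi -18.8 q6 2.10 q1 0.20 open 0.003 F [ 0.2 -1.  -0.8]
```

View pics/w2.png

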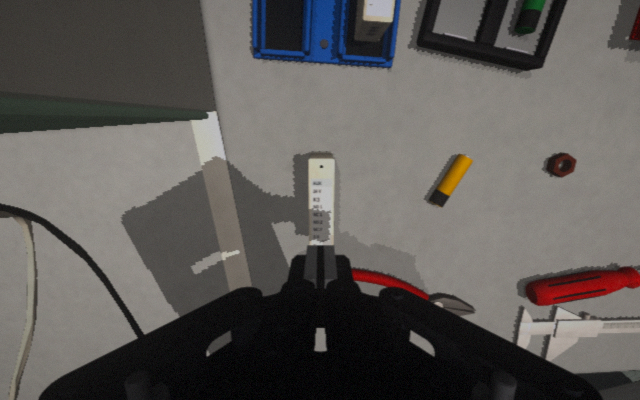

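The fingers shut on nothing; the relay still stands at (321,205), its far end at row 158. Check where it is relative to the TCP projection.

```bash
python3 - <<'E'
from h import *
c=dict(np.load("w2.npz")); T=c["extrinsics"]; f=200/np.tan(np.radians(c["fovy"]/2))
def proj(p):
    q=T[:3,:3].T@(np.array(p)-T[:3,3]); return (c["cx"]-f*q[0]/q[2],c["cy"]+f*q[1]/q[2])
s=ctrl.get_state();p=s["eef_pos"]; print("cam",T[:3,3],"tcp px",proj(p),"tip px",proj(p-[0,0,.014]))
print("relay far-end corners", ray(c,[(309,158),(334,159),(321,250)],.052).round(4))
t=ctrl.read_camera("top")
b=blob(t,(165,195,210,250),(0,0,185),(180,90,255)); print(b[1].round(1),b[2]); print(ray(t,b[1],.052).round(4))
cv2.imwrite("pics/t2.png",cv2.resize(t["image"][115:275,150:330,::-1],None,fx=3.3,fy=3.3))
E
```

```text
cam [0.57722152 0.18318421 0.28097227] tcp px (np.float64(321.1412675891551), np.float64(242.7498965660641)) tip px (np.float64(321.0337504590581), np.float64(234.08932809789513))
relay far-end corners [[0.5538 0.1996 0.052 ]
 [0.547  0.1821 0.052 ]
 [0.4802 0.2151 0.052 ]]
[[165. 195.]
 [209. 195.]
 [209. 249.]
 [165. 249.]] 961.0
[[0.5696 0.23   0.052 ]
 [0.5616 0.1339 0.052 ]
 [0.444  0.1367 0.052 ]
 [0.4516 0.2301 0.052 ]]
```

View pics/t2.png

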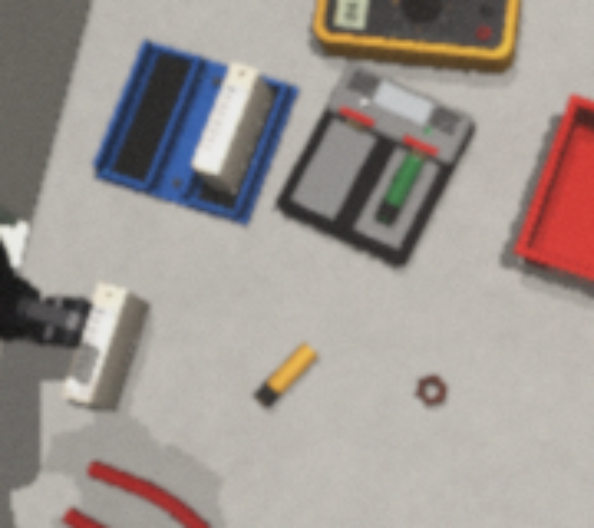

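```bash
python3 - <<'E'
from h import *
print("overhang",ctrl.finger_overhang,[a for a in dir(ctrl) if a[0]!="_"])
t=ctrl.read_camera("top"); s=ctrl.get_state(); print(s["eef_pos"],s["opening"])
for z in (.08,.1,.12,.14,.16): print(z,ray(t,[(150+88/3.3,115+328/3.3)],z)[0].round(4))
w=ctrl.read_camera("wrist");c=ctrl.read_camera("scene")
a=cv2.resize(w["image"][140:270,250:400,::-1],(600,520),interpolation=cv2.INTER_CUBIC)
b=cv2.resize(c["image"][110:200,150:260,::-1],(600,491),interpolation=cv2.INTER_CUBIC)
b=cv2.copyMakeBorder(b,0,29,0,0,0)
cv2.imwrite("pics/ab.png",cv2.resize(np.hstack([a,b]),(800,347)))
E
```

```text
overhang 0.014 ['Unreachable', 'finger_overhang', 'get_state', 'read_camera', 'sign_off']
[0.51188113 0.20468494 0.11629926] -0.0028094749104225843
0.08 [0.5188 0.1949 0.08  ]
0.1 [0.5148 0.1879 0.1   ]
0.12 [0.5109 0.1808 0.12  ]
0.14 [0.5069 0.1737 0.14  ]
0.16 [0.503  0.1666 0.16  ]
```

View pics/ab.png

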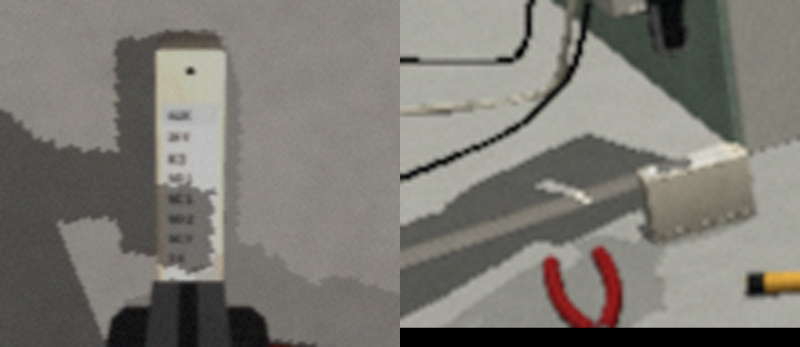

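```bash
cat >> h.py <<'E'
def proj(c,p):
    T=np.array(c["extrinsics"]); f=200/np.tan(np.radians(c["fovy"]/2)); q=T[:3,:3].T@(np.array(p)-T[:3,3])
    return np.round((c["cx"]-f*q[0]/q[2],c["cy"]+f*q[1]/q[2]),1)
E
python3 - <<'E'
from h import *
s=ctrl.get_state(); p=s["eef_pos"]; 
for n in("scene","top","wrist"):
    c=ctrl.read_camera(n); print(n,"tip",proj(c,p-[0,0,.014]),"tcp",proj(c,p),"+3cm",proj(c,p+[0,0,.03]),"relay top",proj(c,[.5137,.2035,.052]))
    x,y=map(int,proj(c,p)); 
    I=c["image"][max(0,y-50):y+50,x-60:x+60,::-1].copy()
    for d,col in((-.014,(0,0,255)),(0,(0,255,0)),(.03,(255,0,0))):
        q=proj(c,p+[0,0,d])-[x-60,max(0,y-50)]; cv2.circle(I,tuple(int(v) for v in q),1,col,-1)
    I=cv2.resize(I,(264,220)); out=I if n=="scene" else np.hstack([out,I])
cv2.imwrite("pics/tip.png",out)
E
```

```text
scene tip [226.9 136.8] tcp [226.2 131.7] +3cm [224.5 120.7] relay top [230.3 154.6]
top tip [167.8 216. ] tcp [165.2 214.9] +3cm [159.2 212.3] relay top [177.3 219.2]
wrist tip [321.2 234.2] tcp [321.3 242.9] +3cm [321.5 266.6] relay top [321.9 209. ]
```

View pics/tip.png

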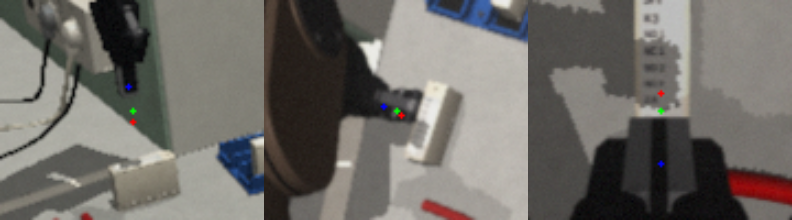

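The picture shows the fingertips about 20 mm *above* the reported TCP rather than 14 mm below it (scene: tip near +2 cm mark; wrist: tip at row ~246 against 234 expected). That explains the miss. Retry at a height safe under both readings.

```bash
python3 - <<'E'
from h import *
plan((.5137,.203,.09,-19),(.5137,.203,.017,-19))
E
```

```text
t 5.40 at [0.513  0.2049 0.1178] psi -18.8 q6 2.10 q1 0.20 open 0.001 F [-0.1  0.8  0.2]
0.0001 0.0001 0.0005 0.0067 0.0077 0.1390 
0.0001 0.0001 0.0005 0.0070 0.0075 0.5040
```

>>> send_rows --moves "0 0 0 0.005 0.008 0.13 0; 0 0 0 0.005 0.008 0.13 0; 0 0 0 0.005 0.008 0.13 0; 0 0 0 0.005 0.008 0.13 0; 0 0 0 0.005 0.008 0.5 0; 0 0 0 0.005 0.008 0.5 0; 0 0 0 0.005 0.008 0.5 0; 0 0 0 0.005 0.008 0.5 0"

```text
time: 6.4
eef_pos: [0.5154, 0.2035, 0.0206]
tcp_rot: [0.987, -0.164, 0.002, -0.001]
contact_force: [-0.2, -0.2, -0.1]
opening: 0.503
finger_force: 0.0
```

>>> send_rows --moves "0 0 0 0 0 0 -1; 0 0 0 0 0 0 -1; 0 0 0 0 0 0 -1; 0 0 0 0 0 0 -1; 0 0 0 0 0 0 -1; 0 0 0 0 0 0 -1" --newtons 30

```text
time: 7.15
eef_pos: [0.515, 0.2034, 0.0202]
tcp_rot: [0.987, -0.164, 0.001, -0.001]
contact_force: [-0.4, -0.2, 5.8]
opening: 0.219
finger_force: 31.2
```

```bash
python3 - <<'E'
from h import *
plan()
s=ctrl.get_state(); p=s["eef_pos"]; print(s["finger_force"])
for n in("scene","wrist"):
    c=ctrl.read_camera(n); x,y=map(int,proj(c,p)); 
    I=c["image"][max(0,y-60):y+60,x-80:x+80,::-1].copy()
    for d,col in((-.014,(0,0,255)),(0,(0,255,0)),(.03,(255,0,0))):
        q=proj(c,p+[0,0,d])-[x-80,max(0,y-60)]; cv2.circle(I,tuple(int(v) for v in q),1,col,-1)
    I=cv2.resize(I,(400,300)); out=I if n=="scene" else np.hstack([out,I])
cv2.imwrite("pics/tip2.png",out)
E
```

```text
t 7.15 at [0.515  0.2034 0.0202] psi -18.8 q6 2.09 q1 0.19 open 0.219 F [-0.4 -0.2  5.8]
31.196776628494263
```

View pics/tip2.png

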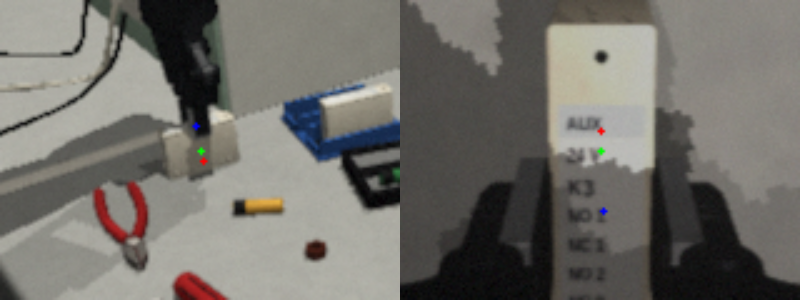

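Held now (opening 18.6 mm, 31 N), tips ~17 mm above the TCP, i.e. on the upper ~15 mm of the relay. Lift and stop short of the rack to measure it.

```bash
python3 - <<'E'
from h import *
plan((.515,.2034,.12,-19),(.58,.19,.12,-20.5))
E
```

```text
t 7.25 at [0.5151 0.2034 0.0203] psi -18.8 q6 2.09 q1 0.19 open 0.223 F [-0.8 -0.8  5.9]
-0.0002 -0.0004 0.0005 0.0010 -0.0006 -0.4987 
-0.0002 -0.0004 0.0047 0.3302 -0.0420 -0.4977
```

>>> send_rows --moves "0 0 0 0 0 -0.2 -1; 0 0 0 0 0 -0.5 -1; 0 0 0 0 0 -0.5 -1; 0 0 0 0 0 -0.5 -1; 0 0 0.0045 0.33 -0.04 -0.5 -1; 0 0 0.0045 0.33 -0.04 -0.5 -1; 0 0 0.0045 0.33 -0.04 -0.5 -1; 0 0 0.0045 0.33 -0.04 -0.5 -1; 0 0 0.0045 0.33 -0.04 -0.5 -1; 0 0 0.0045 0.33 -0.04 -0.5 -1"

```text
time: 8.5
eef_pos: [0.5782, 0.1897, 0.1186]
tcp_rot: [0.984, -0.177, 0.0, -0.0]
contact_force: [0.8, 0.2, -1.1]
opening: 0.22
finger_force: 30.4
```

```bash
python3 - <<'E'
from h import *
plan()
c=ctrl.read_camera("wrist"); np.savez("w3.npz",**c); cv2.imwrite("pics/w3.png",c["image"][:,:,::-1])
for p in [(.682,.170,.004),(.65,-.0,.012)]: print(proj(c,p))
E
```

```text
t 8.50 at [0.5782 0.1897 0.1186] psi -20.4 q6 2.08 q1 0.15 open 0.220 F [ 0.8  0.2 -1.1]
[299.8  77. ]
[511.8  36. ]
```

View pics/w3.png

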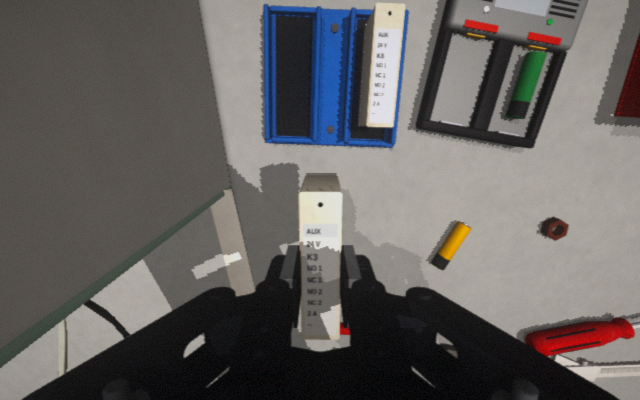

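Rack free bay floor spans cols 275–313, rows 14–136 (centre ≈(294,76)); charger free bay floor corners ≈(455,32),(500,40),(473,127),(432,117); yellow cell (451,245); rusty nut (554,229).

```bash
python3 - <<'E'
from h import *
np.set_printoptions(precision=4,suppress=True)
c=dict(np.load("w3.npz"))
def q(n,p,z):
    w=ray(c,p,z); e=np.diff(np.r_[w,w[:1]],axis=0)[:,:2]
    print(n,"ctr",w.mean(0)[:2],"len",np.linalg.norm(e,axis=1)*1e3,"ang",np.degrees(np.arctan2(e[:,1],e[:,0])).round(1))
q("rackbay",[(276,14),(314,14),(313,136),(275,136)],.004)
q("rack outer",[(263,5),(407,8),(396,147),(266,144)],.018)
q("charger",[(455,32),(500,40),(473,127),(432,117)],.012)
hsv=cv2.cvtColor(c["image"],cv2.COLOR_RGB2HSV)
m=cv2.inRange(hsv,(95,120,60),(130,255,255))[0:165,240:420]; ys,xs=np.nonzero(m); print("blue",xs.min()+240,xs.max()+240,ys.max())
for r in (40,75,110): 
    row=hsv[r,255:335,2]; print(r,''.join('#' if (v<60) else '.' for v in row))
col=hsv[0:150,294,2]; print(''.join('#' if v<60 else '.' for v in col))
print("charger rows")
for r in (50,70,90,110): print(r,''.join('#' if v<75 else '.' for v in hsv[r,410:530,2]))
rr=[(451,10,501,45)]
rect(c,(455,12,505,45),(0,150,100),(8,255,255),.023)
rect(c,(425,215,480,275),(12,120,60),(35,255,255),.007)
rect(c,(535,210,575,245),(0,60,0),(180,255,120),.010)
E
```

```text
rackbay ctr [0.6827 0.1746] len [30.7164 96.1028 34.0149 96.2104] ang [-110.4  158.7   69.6  -23.2]
rack outer ctr [0.6685 0.1455] len [109.9491 104.5137 111.5137 104.0284] ang [-111.5  158.9   68.3  -22. ]
charger ctr [0.6306 0.0428] len [37.211  68.5426 37.1288 65.9417] ang [-119.3  149.2   56.7  -30.7]
blue 264 407 146
40 .....................####################################.......................
75 ......................##################################........................
110 ......................#################################.........................
.............#...#######################################################################################################################..............
charger rows
50 ........................##############...........................................#####################................##
70 ...................##############..........................................#####################.........############...
90 ..............#############..........................................#####################.........############.........
110 .........#############..........................................###################..........########################...
ctr [0.6648 0.0275] size [ 4.9 25.8] long axis yaw 59.8 px [481.   25.8]
ctr [0.4914 0.0837] size [38.4 16.1] long axis yaw 132.6 px [453.8 240.4]
ctr [ 0.4721 -0.0083] size [19.4 25.3] long axis yaw 51.5 px [554.2 228. ]
```

```bash
python3 - <<'E'
from h import *
plan((.682,.173,.12,-21),(.682,.173,.035,-21),(.682,.173,.0255,-21))
E
```

```text
t 8.55 at [0.5784 0.1896 0.1187] psi -20.4 q6 2.08 q1 0.15 open 0.216 F [-1.1  0.  -0.6]
-0.0000 -0.0001 0.0016 0.5146 -0.1029 -0.0064 
-0.0000 -0.0001 0.0016 0.5144 -0.1028 0.4186 
-0.0000 -0.0001 0.0016 0.5144 -0.1028 0.4661
```

>>> send_rows --moves "0 0 0.0016 0.515 -0.103 0 -1; 0 0 0.0016 0.515 -0.103 0 -1; 0 0 0.0016 0.515 -0.103 0 -1; 0 0 0.0016 0.515 -0.103 0 -1; 0 0 0.0016 0.515 -0.103 0.2 -1; 0 0 0.0016 0.515 -0.103 0.4 -1; 0 0 0.0016 0.515 -0.103 0.4 -1; 0 0 0.0016 0.515 -0.103 0.4 -1"

```text
time: 9.55
eef_pos: [0.6827, 0.1732, 0.0401]
tcp_rot: [0.983, -0.182, 0.001, -0.0]
contact_force: [1.0, 0.8, -0.2]
opening: 0.216
finger_force: 30.4
```

```bash
python3 - <<'E'
from h import *
plan((.682,.173,.0255,-21))
E
```

```text
t 9.55 at [0.6827 0.1732 0.0401] psi -21.0 q6 2.04 q1 0.10 open 0.216 F [ 1.   0.8 -0.2]
-0.0001 -0.0003 0.0000 -0.0030 0.0024 0.0732
```

>>> send_rows --moves "0 0 0 0 0 0.04 -1; 0 0 0 0 0 0.07 -1; 0 0 0 0 0 0.07 -1; 0 0 0 0 0 0.07 -1"

```text
time: 10.05
eef_pos: [0.6824, 0.1727, 0.0245]
tcp_rot: [0.983, -0.182, 0.0, -0.0]
contact_force: [0.5, 0.0, -0.3]
opening: 0.219
finger_force: 30.4
```

```bash
python3 - <<'E'
from h import *
plan((.682,.173,.0255,-21))
E
```

```text
t 10.05 at [0.6824 0.1727 0.0245] psi -21.0 q6 2.04 q1 0.10 open 0.219 F [ 0.5  0.  -0.3]
-0.0000 -0.0000 -0.0001 -0.0025 -0.0005 -0.0052
```

>>> send_rows --moves "0 0 0 0 0 0.01 -1; 0 0 0 0 0 0.01 -1; 0 0 0 0 0 0.01 -1"

```text
time: 10.42
eef_pos: [0.6825, 0.1728, 0.0243]
tcp_rot: [0.983, -0.182, -0.0, 0.0]
contact_force: [-3.6, -0.2, 6.7]
opening: 0.218
finger_force: 31.3
```

>>> send_rows --moves "0 0 0 0 0 0 -0.3; 0 0 0 0 0 0 -0.3; 0 0 0 0 0 0 -0.3; 0 0 0 0 0 0 -0.3; 0 0 0 0 0 -0.15 -0.3; 0 0 0 0 0 -0.4 -0.3; 0 0 0 0 0 -0.7 -0.3; 0 0 0 0 0 -0.7 -0.3; 0 0 0 0 0 -0.7 -0.3; -0 0 0 0 0 -0.7 -0.3"

```text
time: 11.68
eef_pos: [0.6809, 0.1726, 0.1594]
tcp_rot: [0.983, -0.182, -0.002, 0.001]
contact_force: [-0.5, 0.7, -0.1]
opening: 0.352
finger_force: 0.0
```

```bash
python3 - <<'E'
from h import *
plan((.56,.11,.2,-10,1),(.50,-.06,.2,15,1),(.44,-.22,.2,45,1),(.374,-.36,.2,74,1))
c=ctrl.read_camera("top"); np.savez("t3.npz",**c)
b=blob(c,(170,120,245,195),(15,0,175),(40,70,255)); print(b[1],b[2])
hsv=cv2.cvtColor(c["image"],cv2.COLOR_RGB2HSV)[120:195,175:245]
m=cv2.inRange(hsv,(0,0,165),(180,90,255))
for k in cv2.findContours(m,0,1)[0]:
    if cv2.contourArea(k)>40:
        w=ray(c,cv2.boxPoints(cv2.minAreaRect(k))+[175,120],.056); e=np.diff(w[:3],axis=0); print(w.mean(0).round(4),np.linalg.norm(e,axis=1).round(4),np.degrees(np.arctan2(e[:,1],e[:,0])).round(1))
E
```

```text
t 11.68 at [0.6809 0.1726 0.1594] psi -21.0 q6 2.04 q1 0.10 open 0.352 F [-0.5  0.7 -0.1]
0.0003 0.0007 -0.0306 -0.4528 0.5092 -0.1999 
-- new call
0.0000 0.0000 -0.0694 -0.1478 0.8892 0.0000 
-- new call
0.0000 0.0000 -0.0833 -0.4968 0.6951 0.0000 
-- new call
0.0000 0.0000 -0.0806 -0.7283 0.2616 0.0000 
-- new call
[[172. 120.]
 [244. 120.]
 [244. 194.]
 [172. 194.]] 1827.5
[0.6075 0.1889 0.056 ] [0.0356 0.0798] [-94.8 179.2]
[0.6489 0.1297 0.056 ] [0.1568 0.1721] [-94.8 177.6]
```

>>> send_rows --moves "0 0 -0.03 -0.45 0.51 -0.2 -0.3; 0 0 -0.03 -0.45 0.51 -0.2 -0.3; 0 0 -0.03 -0.45 0.51 -0.2 -0.3; 0 0 -0.03 -0.45 0.51 -0.2 -0.3"

```text
time: 12.22
eef_pos: [0.5609, 0.1094, 0.2018]
tcp_rot: [0.996, -0.09, -0.0, -0.0]
contact_force: [0.8, 0.3, 0.8]
opening: 0.344
finger_force: 0.0
```

>>> send_rows --moves "0 0 -0.07 -0.15 0.89 0 -0.3; 0 0 -0.07 -0.15 0.89 0 -0.3; 0 0 -0.07 -0.15 0.89 0 -0.3; 0 0 -0.07 -0.15 0.89 0 -0.3"

```text
time: 12.72
eef_pos: [0.5002, -0.0629, 0.2013]
tcp_rot: [0.992, 0.128, -0.001, -0.0]
contact_force: [0.6, 0.4, -0.6]
opening: 0.351
finger_force: 0.0
```

>>> send_rows --moves "0 0 -0.083 -0.5 0.695 0 -0.3; 0 0 -0.083 -0.5 0.695 0 -0.3; 0 0 -0.083 -0.5 0.695 0 -0.3; 0 0 -0.083 -0.5 0.695 0 -0.3"

```text
time: 13.22
eef_pos: [0.44, -0.2222, 0.2017]
tcp_rot: [0.925, 0.381, -0.0, -0.0]
contact_force: [0.6, 1.4, -0.2]
opening: 0.353
finger_force: 0.0
```

>>> send_rows --moves "0 0 -0.08 -0.73 0.26 0 -0.3; 0 0 -0.08 -0.73 0.26 0 -0.3; 0 0 -0.08 -0.73 0.26 0 -0.3; 0 0 -0.08 -0.73 0.26 0 -0.3; 0 0 -0.08 -0.73 0.26 0 -0.3; 0 0 -0.08 -0.73 0.26 0 -0.3"

```text
time: 13.98
eef_pos: [0.3741, -0.3588, 0.2019]
tcp_rot: [0.8, 0.6, 0.0, -0.0]
contact_force: [-0.0, 0.8, 0.4]
opening: 0.351
finger_force: 0.0
```

```bash
cat >> h.py <<'E'
def cont(c,roi,lo,hi,z,amin=20):
    x0,y0,x1,y1=roi; m=cv2.inRange(cv2.cvtColor(c["image"],cv2.COLOR_RGB2HSV),lo,hi)[y0:y1,x0:x1]
    for k in cv2.findContours(m,0,1)[0]:
        if cv2.contourArea(k)>amin:
            b=cv2.boxPoints(cv2.minAreaRect(k))+[x0,y0]; w=ray(c,b,z)[:,:2]; e=np.diff(w[:3],axis=0); n=np.linalg.norm(e,axis=1); l=e[n.argmax()]
            print("px",b.mean(0).round(1),"ctr",w.mean(0).round(4),"size",(n*1e3).round(1),"yaw %.1f"%(np.degrees(np.arctan2(l[1],l[0]))%180))
E
python3 - <<'E'
from h import *
plan()
t=ctrl.read_camera("top"); print("top white on rack"); cont(t,(175,120,245,195),(0,0,172),(180,90,255),.056)
c=ctrl.read_camera("wrist"); np.savez("w4.npz",**c)
print("expect",proj(c,(.374,-.38,.007)))
print("green");cont(c,(0,0,640,400),(45,80,30),(85,255,255),.007,100)
x,y=map(int,proj(c,(.374,-.38,.007)))
hsv=cv2.cvtColor(c["image"],cv2.COLOR_RGB2HSV)
print("dark"); cont(c,(max(0,x-70),max(0,y-60),x+70,y+60),(0,0,0),(180,255,50),.007)
E
```

```text
t 13.97 at [ 0.3741 -0.3588  0.2019] psi 73.7 q6 -0.68 q1 -0.96 open 0.351 F [-0.   0.8  0.4]
top white on rack
px [209.5 157. ] ctr [0.6489 0.1297] size [156.8 172.1] yaw 177.6
expect [326.2 198.2]
green
px [281.5 333. ] ctr [ 0.261  -0.5492] size [22.1 47.6] yaw 82.7
px [210.4 256.9] ctr [ 0.2078 -0.4155] size [154.5 114. ] yaw 173.8
px [323. 194.] ctr [ 0.3717 -0.3742] size [37.4 12. ] yaw 73.6
px [469.8  72.6] ctr [ 0.5619 -0.291 ] size [127.7  71.4] yaw 55.2
dark
px [272. 252.] ctr [ 0.2877 -0.4291] size [20.4 13.9] yaw 163.8
px [353.5 251.5] ctr [ 0.3883 -0.4576] size [ 8.9 15.3] yaw 75.6
px [284.8 251.9] ctr [ 0.3035 -0.4335] size [12.  15.6] yaw 78.0
px [322.5 213.5] ctr [ 0.3643 -0.3975] size [11.6 11.1] yaw 73.6
```

Green cell centre (0.371,−0.379), plus end towards +74°, length sums to 49 mm. Descend in stages, feeling for the ledge.

```bash
python3 - <<'E'
from h import *
plan((.371,-.379,.05,74),(.371,-.379,.016,74))
E
```

```text
t 14.07 at [ 0.3739 -0.3589  0.2022] psi 73.7 q6 -0.68 q1 -0.96 open 0.350 F [0.7 0.1 0.7]
-0.0000 -0.0001 -0.0007 -0.1007 0.0141 0.7610 
-0.0000 -0.0001 -0.0007 -0.1007 0.0141 0.9310
```

>>> send_rows --moves "0 0 0 -0.1 0.014 0.4 -0.3; 0 0 0 -0.1 0.014 0.76 -0.3; 0 0 0 -0.1 0.014 0.76 -0.3; 0 0 0 -0.1 0.014 0.85 -0.3; 0 0 0 -0.1 0.014 0.93 -0.3; 0 0 0 -0.1 0.014 0.93 -0.3; 0 0 0 -0.1 0.014 0.93 -0.3"

```text
time: 14.95
eef_pos: [0.3709, -0.3809, 0.0176]
tcp_rot: [0.8, 0.599, -0.0, 0.001]
contact_force: [-0.2, 0.4, 0.4]
opening: 0.35
finger_force: 0.0
```

>>> send_rows --moves "0 0 0 0 0 0.03 -0.3; 0 0 0 0 0 0.05 -0.3; 0 0 0 0 0 0.05 -0.3; 0 0 0 0 0 0.05 -0.3"

```text
time: 15.45
eef_pos: [0.3702, -0.38, 0.0063]
tcp_rot: [0.8, 0.599, 0.0, 0.0]
contact_force: [0.3, -0.1, 1.2]
opening: 0.347
finger_force: 0.0
```

```bash
python3 - <<'E'
from h import *
plan()
p=ctrl.get_state()["eef_pos"]
for n in("scene","wrist"):
    c=ctrl.read_camera(n); x,y=map(int,proj(c,p)); 
    I=c["image"][y-45:y+45,x-60:x+60,::-1].copy()
    for d,col in((-.014,(0,0,255)),(0,(0,255,0)),(.03,(255,0,0))):
        q=proj(c,p+[0,0,d])-[x-60,y-45]; cv2.circle(I,tuple(int(v) for v in q),0,col,-1)
    I=cv2.resize(I,(400,300)); out=I if n=="scene" else np.hstack([out,I])
cv2.imwrite("pics/tip3.png",out)
E
```

```text
t 15.45 at [ 0.3702 -0.38    0.0063] psi 73.7 q6 -0.70 q1 -0.99 open 0.347 F [ 0.3 -0.1  1.2]
```

View pics/tip3.png

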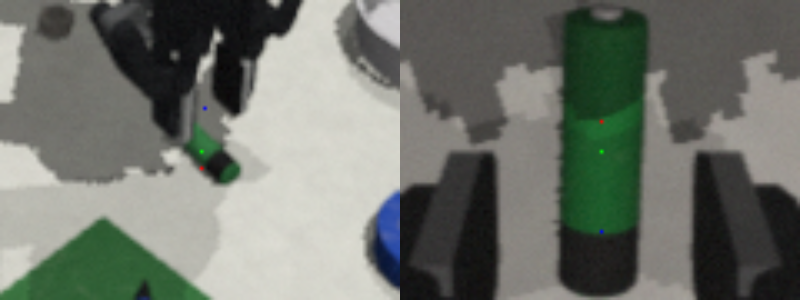

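Cell sits centred between open fingers (TCP at cell middle; plus button at top, band at bottom), and the tips are still well above the ledge. Keep lowering, watching the force.

>>> send_rows --moves "0 0 0 0 0 0.03 -0.3; 0 0 0 0 0 0.04 -0.3; 0 0 0 0 0 0.04 -0.3"

```text
time: 15.92
eef_pos: [0.37, -0.3797, -0.0021]
tcp_rot: [0.8, 0.599, 0.0, -0.0]
contact_force: [-0.2, -0.9, -0.8]
opening: 0.35
finger_force: 0.0
```

>>> send_rows --moves "0 0 0 0 0 0.015 -0.3; 0 0 0 0 0 0.02 -0.3; 0 0 0 0 0 0.02 -0.3"

```text
time: 16.3
eef_pos: [0.3702, -0.3799, -0.0058]
tcp_rot: [0.8, 0.599, -0.0, -0.0]
contact_force: [-0.7, -0.8, -0.3]
opening: 0.351
finger_force: 0.0
```

>>> send_rows --moves "0 0 0 0 0 0.015 -0.3; 0 0 0 0 0 0.015 -0.3; 0 0 0 0 0 0.015 -0.3"

```text
time: 16.68
eef_pos: [0.3702, -0.38, -0.0087]
tcp_rot: [0.8, 0.599, 0.0, -0.0]
contact_force: [-0.0, -0.5, 0.1]
opening: 0.348
finger_force: 0.0
```

>>> send_rows --moves "0 0 0 0 0 0.015 -0.3; 0 0 0 0 0 0.015 -0.3; 0 0 0 0 0 0.015 -0.3"

```text
time: 17.05
eef_pos: [0.3702, -0.38, -0.0117]
tcp_rot: [0.8, 0.599, 0.0, -0.0]
contact_force: [-0.1, -1.0, -0.4]
opening: 0.353
finger_force: 0.0
```

>>> send_rows --moves "0 0 0 0 0 0.01 -0.3; 0 0 0 0 0 0.01 -0.3; 0 0 0 0 0 0.01 -0.3"

```text
time: 17.42
eef_pos: [0.3702, -0.38, -0.0137]
tcp_rot: [0.8, 0.599, -0.0, -0.0]
contact_force: [0.3, 0.1, 1.0]
opening: 0.35
finger_force: 0.0
```

>>> send_rows --moves "0 0 0 0 0 0.01 -0.3; 0 0 0 0 0 0.01 -0.3; 0 0 0 0 0 0.01 -0.3"

```text
time: 17.8
eef_pos: [0.3702, -0.38, -0.0157]
tcp_rot: [0.8, 0.599, -0.0, -0.0]
contact_force: [0.0, 0.1, -0.2]
opening: 0.346
finger_force: 0.0
```

>>> send_rows --moves "0 0 0 0 0 0 -1; 0 0 0 0 0 0 -1; 0 0 0 0 0 0 -1; 0 0 0 0 0 0 -1; 0 0 0 0 0 0 -1" --newtons 30

```text
time: 18.42
eef_pos: [0.3703, -0.3802, -0.0155]
tcp_rot: [0.8, 0.599, -0.0, 0.0]
contact_force: [0.7, -0.5, 1.3]
opening: 0.156
finger_force: 31.2
```

Gripped (13.3 mm, 31 N). Lift and carry to the charger, turning the plus end to the red mark.

```bash
python3 - <<'E'
from h import *
plan((.3703,-.38,.10,74),(.41,-.26,.13,55,1),(.46,-.12,.13,25,1),(.55,-.02,.13,-5,1),(.6315,.0448,.10,-30,1))
E
```

```text
t 18.43 at [ 0.3703 -0.3802 -0.0155] psi 73.7 q6 -0.70 q1 -0.99 open 0.156 F [ 0.7 -0.5  1.3]
0.0001 0.0000 -0.0010 0.0006 -0.0001 -0.5776 
0.0001 0.0000 0.0518 0.6322 0.0216 -0.7277 
-- new call
0.0000 0.0000 0.0833 0.7168 -0.1967 0.0000 
-- new call
0.0000 0.0000 0.0833 0.6191 -0.2630 0.0000 
-- new call
0.0000 0.0000 0.0694 0.3777 -0.3583 0.1500 
-- new call
```

>>> send_rows --moves "0 0 0 0 0 -0.2 -1; 0 0 0 0 0 -0.5 -1; 0 0 0 0 0 -0.58 -1; 0 0 0.052 0.63 0.02 -0.73 -1; 0 0 0.052 0.63 0.02 -0.73 -1; 0 0 0.052 0.63 0.02 -0.73 -1; 0 0 0.052 0.63 0.02 -0.73 -1"

```text
time: 19.3
eef_pos: [0.4092, -0.2597, 0.1295]
tcp_rot: [0.887, 0.462, -0.0, -0.0]
contact_force: [-0.8, -0.7, 0.3]
opening: 0.153
finger_force: 31.1
```

>>> send_rows --moves "0 0 0.083 0.72 -0.195 0 -1; 0 0 0.083 0.72 -0.195 0 -1; 0 0 0.083 0.72 -0.195 0 -1; 0 0 0.083 0.72 -0.195 0 -1"

```text
time: 19.8
eef_pos: [0.4602, -0.1192, 0.1292]
tcp_rot: [0.976, 0.218, -0.001, -0.001]
contact_force: [0.7, -1.4, -0.7]
opening: 0.153
finger_force: 31.1
```

>>> send_rows --moves "0 0 0.083 0.62 -0.265 0 -1; 0 0 0.083 0.62 -0.265 0 -1; 0 0 0.083 0.62 -0.265 0 -1; 0 0 0.083 0.62 -0.265 0 -1; 0 0 0.083 0.62 -0.265 0 -1"

```text
time: 20.42
eef_pos: [0.5495, -0.0212, 0.1295]
tcp_rot: [0.999, -0.041, -0.001, 0.0]
contact_force: [-0.4, 0.6, -0.6]
opening: 0.153
finger_force: 31.1
```

```bash
python3 - <<'E'
from h import *
np.set_printoptions(precision=4,suppress=True)
plan((.6315,.0448,.10,-30),(.6315,.0448,.03,-30),(.6315,.0448,.005,-30))
c=ctrl.read_camera("wrist"); np.savez("w5.npz",**c); cv2.imwrite("pics/w5.png",c["image"][:,:,::-1])
print("red marks");cont(c,(0,0,640,220),(0,150,90),(8,255,255),.023,30)
print("grey bay floor expected px",proj(c,(.6315,.0448,.012)))
print("white relays");cont(c,(0,0,400,200),(0,0,160),(180,90,255),.056,150)
hsv=cv2.cvtColor(c["image"],cv2.COLOR_RGB2HSV)
u,v=map(int,proj(c,(.6315,.0448,.012)))
for r in range(v-30,v+31,12): print(r,u-50,''.join('#' if k<75 else '.' for k in hsv[r,u-50:u+50,2]))
E
```

```text
t 20.43 at [ 0.5495 -0.0212  0.1295] psi -4.7 q6 1.43 q1 -0.22 open 0.153 F [-0.4  0.6 -0.6]
0.0001 0.0002 0.0702 0.3816 -0.3627 0.1469 
0.0001 0.0002 0.0702 0.3822 -0.3628 0.4969 
0.0001 0.0002 0.0702 0.3824 -0.3629 0.6219 
red marks
px [304.9  94.7] ctr [ 0.6395 -0.0151] size [ 4.6 25.4] yaw 60.0
px [249.   66.5] ctr [0.6649 0.0284] size [ 4.9 25.6] yaw 60.0
px [472.9 144.2] ctr [ 0.5822 -0.1574] size [128.3 112.9] yaw 156.0
grey bay floor expected px [239.  111.3]
white relays
px [ 10. 175.] ctr [0.5964 0.2218] size [15.5 39.7] yaw 160.0
px [288.1  53.3] ctr [ 0.6654 -0.0073] size [15.8 36.7] yaw 59.7
px [123.6  74. ] ctr [0.66   0.1136] size [81.  20.1] yaw 156.1
px [333.   99.5] ctr [ 0.626  -0.0364] size [ 89.9 140.2] yaw 179.4
px [192.6  55.2] ctr [0.6662 0.0602] size [ 73.  110.6] yaw 21.6
px [67.7 99.4] ctr [0.6419 0.1602] size [ 75.4 144.1] yaw 170.0
81 189 .........................##########.........................................##......................
93 189 .....................##########..............................................##################...##
105 189 ................###########............................................###################..........
117 189 .............#########.............................................##################.............#.
129 189 ........###########...........................................##################....................
141 189 ....#################....................................##################............##...........
```

>>> send_rows --moves "0 0 0.07 0.384 -0.371 0.15 -1; 0 0 0.07 0.384 -0.371 0.15 -1; 0 0 0.07 0.384 -0.371 0.15 -1; 0 0 0.07 0.384 -0.371 0.4 -1; 0 0 0.07 0.384 -0.371 0.5 -1; 0 0 0.07 0.384 -0.371 0.57 -1; 0 0 0.07 0.384 -0.371 0.57 -1; 0 0 0.07 0.384 -0.371 0.57 -1"

```text
time: 21.48
eef_pos: [0.6341, 0.0478, 0.0179]
tcp_rot: [0.966, -0.259, 0.001, -0.0]
contact_force: [-0.1, -0.7, -1.2]
opening: 0.151
finger_force: 31.1
```

```bash
python3 - <<'E'
from h import *
plan((.632,.0465,.006,-30),(.632,.0465,.001,-30))
E
```

```text
t 21.48 at [0.6341 0.0478 0.0179] psi -30.0 q6 2.01 q1 -0.08 open 0.151 F [-0.1 -0.7 -1.2]
-0.0002 -0.0004 -0.0001 -0.0062 0.0111 0.0595 
-0.0002 -0.0004 -0.0001 -0.0062 0.0111 0.0845
```

>>> send_rows --moves "0 0 0 -0.005 0.005 0.04 -1; 0 0 0 -0.005 0.005 0.058 -1; 0 0 0 -0.005 0.005 0.058 -1; 0 0 0 -0.005 0.005 0.058 -1"

```text
time: 21.98
eef_pos: [0.6317, 0.0477, 0.0048]
tcp_rot: [0.966, -0.259, 0.0, -0.0]
contact_force: [-0.2, 0.3, -0.1]
opening: 0.153
finger_force: 31.1
```

>>> send_rows --moves "0 0 0 0 0 0.01 -1; 0 0 0 0 0 0.01 -1; 0 0 0 0 0 0.01 -1"

```text
time: 22.35
eef_pos: [0.6316, 0.0477, 0.0027]
tcp_rot: [0.966, -0.259, -0.0, 0.0]
contact_force: [1.1, -0.0, -0.7]
opening: 0.152
finger_force: 31.1
```

>>> send_rows --moves "0 0 0 0 0 0.01 -1; 0 0 0 0 0 0.01 -1; 0 0 0 0 0 0.01 -1"

```text
time: 22.72
eef_pos: [0.6315, 0.0477, 0.0007]
tcp_rot: [0.966, -0.259, -0.0, 0.0]
contact_force: [0.5, 0.7, -0.2]
opening: 0.158
finger_force: 31.1
```

>>> send_rows --moves "0 0 0 0 0 0.01 -1; 0 0 0 0 0 0.01 -1; 0 0 0 0 0 0.01 -1"

```text
time: 23.1
eef_pos: [0.6316, 0.0477, -0.0013]
tcp_rot: [0.966, -0.259, -0.0, -0.0]
contact_force: [-0.2, -0.7, -1.0]
opening: 0.154
finger_force: 31.1
```

>>> send_rows --moves "0 0 0 0 0 0.007 -1; 0 0 0 0 0 0.007 -1; 0 0 0 0 0 0.007 -1"

```text
time: 23.48
eef_pos: [0.6316, 0.0477, -0.0027]
tcp_rot: [0.966, -0.259, -0.0, -0.0]
contact_force: [-0.0, 1.0, -0.2]
opening: 0.154
finger_force: 31.1
```

>>> send_rows --moves "0 0 0 0 0 0 -0.5; 0 0 0 0 0 0 -0.5; 0 0 0 0 0 0 -0.5; 0 0 0 0 0 -0.1 -0.45; 0 0 0 0 0 -0.3 -0.4; 0 0 0 0 0 -0.6 -0.4; 0 0 0 0 0 -0.8 -0.4; 0 0 0 0 0 -0.8 -0.4; 0 0 0 0 0 -0.8 -0.4"

```text
time: 24.6
eef_pos: [0.6312, 0.0478, 0.1576]
tcp_rot: [0.966, -0.259, 0.0, -0.0]
contact_force: [-0.4, 0.2, 0.1]
opening: 0.3
finger_force: 0.0
```

```bash
python3 - <<'E'
from h import *
psi=42.5
plan((.52,.06,.17,psi-60,1),(.44,.075,.15,psi-0,1))
c=ctrl.read_camera("wrist"); np.savez("w6.npz",**c); cv2.imwrite("pics/w6.png",c["image"][:,:,::-1])
print("green");cont(c,(0,0,640,400),(45,80,30),(85,255,255),.019,60)
print("exp",proj(c,(.632,.0465,.019)))
E
```

```text
t 24.60 at [0.6312 0.0478 0.1576] psi -30.0 q6 2.01 q1 -0.08 open 0.300 F [-0.4  0.2  0.1]
-0.0000 -0.0000 -0.0348 -0.5121 0.2253 -0.0620 
-- new call
0.0000 0.0000 -0.1667 -0.4040 0.0488 0.1000 
-- new call
green
px [320.  186.5] ctr [0.6345 0.0462] size [12.  38.4] yaw 150.3
px [370.3 180.9] ctr [ 0.614  -0.0007] size [37.4 13.2] yaw 149.9
px [617.5  75.5] ctr [ 0.5868 -0.2436] size [38.4 68.5] yaw 166.1
exp [321. 189.]
```

Green cell seen at (0.6345,0.0462), yaw 150°, level with the neighbour, in the bay. Now the yellow cell: centre (0.488,0.0875), ψ −47.4°.

```bash
python3 - <<'E'
from h import *
plan((.488,.0875,.12,-47.4,1),(.488,.0875,.0,-47.4),(.488,.0875,-.0135,-47.4))
E
```

```text
t 24.65 at [0.6306 0.0478 0.1563] psi -30.0 q6 2.01 q1 -0.08 open 0.303 F [ 0.5 -0.1 -0.8]
0.0002 0.0003 0.0483 -0.7164 0.1846 0.1829 
-- new call
0.0000 0.0000 0.0000 0.0000 0.0000 0.6000 
0.0000 0.0000 0.0000 0.0000 0.0000 0.6675
```

>>> send_rows --moves "0 0 0.048 -0.715 0.185 0.18 -0.3; 0 0 0.048 -0.715 0.185 0.18 -0.3; 0 0 0.048 -0.715 0.185 0.18 -0.3; 0 0 0.048 -0.715 0.185 0.18 -0.3; 0 0 0.048 -0.715 0.185 0.18 -0.3; 0 0 0.048 -0.715 0.185 0.18 -0.3"

```text
time: 25.4
eef_pos: [0.4906, 0.0868, 0.1217]
tcp_rot: [0.916, -0.401, 0.0, -0.0]
contact_force: [0.2, 0.7, 0.3]
opening: 0.35
finger_force: 0.0
```

```bash
python3 - <<'E'
from h import *
c=ctrl.read_camera("wrist")
print("yellow");cont(c,(150,80,500,390),(12,120,60),(35,255,255),.007,60)
p=proj(c,(.488,.0875,.007)).astype(int);print(p); cont(c,(p[0]-30,p[1]-40,p[0]+30,min(p[1]+50,250)),(0,0,0),(180,255,45),.007,20)
plan((.488,.0875,-.0145,-47.4))
print("white rack"); t=ctrl.read_camera("top"); np.savez("t4.npz",**t)
h=cv2.cvtColor(t["image"],cv2.COLOR_RGB2HSV)
for v in range(130,185,3): print(v,''.join('#' if x[2]>185 else 'B' if (95<x[0]<130 and x[1]>120) else 'k' if x[2]<60 else '.' for x in h[v,172:245]))
E
```

```text
yellow
px [320. 193.] ctr [0.4922 0.085 ] size [13.  38.7] yaw 133.0
[321 198]
px [320.5 218.5] ctr [0.475 0.103] size [11.2 12.5] yaw 42.7
t 25.45 at [0.4905 0.0868 0.1217] psi -47.3 q6 2.37 q1 -0.03 open 0.351 F [-0.2 -0.   0.4]
-0.0001 -0.0001 0.0002 -0.0112 0.0072 0.6808 
white rack
130 ...##########################........###################################.
133 ..##########################.......BBBB......############################
136 .##########################........BBBBBBBBBBB.##########################
139 .########################..........BB.BBBB....#########....B......#######
142 ########################.........BBBBBBBBBBB##########.......kBBBBBB.####
145 #######################.........BBBBBBBBBBB##########.........BBBBB..####
148 ######################.........BBBBBBBBBB.##########........BBBBB..######
151 #####################.........BBBBBBBBBB.##########........BBBBB..#######
154 ####################.........BBBBBBBBBB###########........BBBBB..#######.
157 ########.##########.........BB...............###.........BBBBB..######...
160 #..............#..................k......kkkk...........BBBBB..######..kk
163 .................................k......kk..kkk........BBBBB..#####..kk..
166 ................................k..........kkkkkk....BBBBBB..####...kk...
169 ................................k......k..kkkkkkkk..BBBBB..#####..kk.....
172 ...............................k..........kkkkkkkkkBBBBB..####...kk......
175 ...............................k......k...kkkkkkkkkk.BB..####..kkk.......
178 ..............................k..........kkkkkkkkkkk.B..####....kkkkkk...
181 .............................kk......k....kkkkkkkkkk...#########......kkk
184 .............................k......kkk...kkkkkkkkkk..################...
```

>>> send_rows --moves "0 0 0 -0.014 0.003 0.3 -0.3; 0 0 0 -0.014 0.003 0.6 -0.3; 0 0 0 -0.014 0.003 0.6 -0.3; 0 0 0 -0.014 0.003 0.65 -0.3; 0 0 0 -0.014 0.003 0.685 -0.3; 0 0 0 -0.014 0.003 0.685 -0.3; 0 0 0 -0.014 0.003 0.685 -0.3; 0 0 0 -0.014 0.003 0.685 -1; 0 0 0 -0.014 0.003 0.685 -1; 0 0 0 -0.014 0.003 0.685 -1; 0 0 0 -0.014 0.003 0.685 -1"

```text
time: 26.88
eef_pos: [0.4876, 0.0889, -0.0148]
tcp_rot: [0.916, -0.401, 0.001, -0.0]
contact_force: [-1.1, -0.8, 5.5]
opening: 0.157
finger_force: 31.1
```

```bash
python3 - <<'E'
from h import *
y=np.array([np.cos(np.radians(66)),np.sin(np.radians(66))]); tub=np.array([.586,-.151]); g=tub+.012*y; print("goal",g)
plan((.488,.0885,.11,-47.4),(.50,-.03,.13,-35,1),(*g,.13,-24,1),(*g,.0,-24))
E
```

```text
goal [ 0.59088084 -0.14003745]
t 26.88 at [ 0.4876  0.0889 -0.0148] psi -47.3 q6 2.37 q1 -0.02 open 0.157 F [-1.1 -0.8  5.5]
-0.0001 -0.0001 0.0003 0.0031 -0.0006 -0.6239 
-0.0001 -0.0001 -0.0342 0.4793 0.3570 -0.7238 
-- new call
0.0000 0.0000 -0.0306 0.6878 0.1901 0.0000 
-- new call
0.0000 0.0000 0.0000 0.0000 0.0000 0.6500
```

>>> send_rows --moves "0 0 0 0 0 -0.2 -1; 0 0 0 0 0 -0.5 -1; 0 0 0 0 0 -0.62 -1; 0 0 -0.034 0.48 0.357 -0.72 -1; 0 0 -0.034 0.48 0.357 -0.72 -1; 0 0 -0.034 0.48 0.357 -0.72 -1; 0 0 -0.034 0.48 0.357 -0.72 -1"

```text
time: 27.75
eef_pos: [0.499, -0.0301, 0.1277]
tcp_rot: [0.953, -0.302, -0.001, -0.0]
contact_force: [-0.8, -0.3, 0.6]
opening: 0.154
finger_force: 30.4
```

>>> send_rows --moves "0 0 -0.03 0.69 0.18 0 -1; 0 0 -0.03 0.69 0.18 0 -1; 0 0 -0.03 0.69 0.18 0 -1; 0 0 -0.03 0.69 0.18 0 -1; 0 0 -0.03 0.69 0.18 0 -1; 0 0 -0.03 0.69 0.18 0 -1"

```text
time: 28.5
eef_pos: [0.591, -0.1372, 0.1282]
tcp_rot: [0.978, -0.209, -0.0, -0.0]
contact_force: [-0.8, 0.2, 0.0]
opening: 0.154
finger_force: 30.4
```

```bash
python3 - <<'E'
from h import *
c=ctrl.read_camera("wrist"); t=ctrl.read_camera("top")
print("red rim");cont(c,(200,0,600,330),(0,140,70),(8,255,255),.03,1000); cont(c,(200,0,600,330),(172,140,70),(180,255,255),.03,300)
print("yellow");cont(c,(200,0,600,330),(12,120,60),(35,255,255),.01,40)
plan((.592,-.138,.02,-24),(.592,-.138,-.006,-24))
E
```

```text
red rim
px [333. 198.] ctr [ 0.5847 -0.1466] size [109.  123.9] yaw 159.9
yellow
px [320. 247.] ctr [ 0.5406 -0.1141] size [27.1 82.6] yaw 156.6
px [368.8 191.6] ctr [ 0.5737 -0.18  ] size [15.1 79.4] yaw 159.7
px [207.5  87.5] ctr [ 0.718  -0.0865] size [54.8 12.7] yaw 149.6
t 28.60 at [ 0.5913 -0.1378  0.1285] psi -24.2 q6 1.60 q1 -0.40 open 0.155 F [-0.3  0.9 -0.9]
-0.0000 0.0000 -0.0005 0.0035 -0.0003 0.5424 
-0.0000 0.0000 -0.0005 0.0035 -0.0003 0.6724
```

>>> send_rows --moves "0 0 0 0 0 0.3 -1; 0 0 0 0 0 0.55 -1; 0 0 0 0 0 0.55 -1; 0 0 0 0 0 0.64 -1; 0 0 0 0 0 0.68 -1; 0 0 0 0 0 0.68 -1; 0 0 0 0 0 0.68 -1"

```text
time: 29.48
eef_pos: [0.5926, -0.1392, -0.0066]
tcp_rot: [0.978, -0.21, 0.001, 0.0]
contact_force: [0.6, -0.4, -0.8]
opening: 0.152
finger_force: 30.4
```

>>> send_rows --moves "0 0 0 0 0 0 -0.5; 0 0 0 0 0 0 -0.5; 0 0 0 0 0 0 -0.5; 0 0 0 0 0 -0.3 -0.5; 0 0 0 0 0 -0.6 -0.4; 0 0 0 0 0 -0.8 -0.4; 0 0 0 0 0 -0.8 -0.4; 0 0 0 0 0 -0.8 -0.4"

```text
time: 30.48
eef_pos: [0.5912, -0.1386, 0.1514]
tcp_rot: [0.978, -0.21, -0.001, -0.0]
contact_force: [-0.4, -0.8, 0.1]
opening: 0.302
finger_force: 0.0
```

```bash
python3 - <<'E'
from h import *
c=ctrl.read_camera("wrist")
print("yellow");cont(c,(200,0,600,330),(12,120,60),(35,255,255),.01,40)
print("top-est nut .4045 -.2544")
plan((.50,-.2,.16,10,1),(.37,-.24,.16,54.8,1))
E
```

```text
yellow
px [320. 182.] ctr [ 0.5981 -0.1412] size [14.1 39.5] yaw 156.1
px [363.9 187.1] ctr [ 0.5738 -0.1798] size [14.6 79.9] yaw 159.4
px [211.  86.] ctr [ 0.7231 -0.0852] size [65.3 20. ] yaw 149.5
top-est nut .4045 -.2544
t 30.52 at [ 0.5906 -0.1384  0.1504] psi -24.3 q6 1.60 q1 -0.40 open 0.299 F [-0.3 -0.3  0.6]
-0.0001 0.0005 -0.0952 -0.2868 0.4670 -0.0471 
-- new call
0.0000 0.0000 -0.1244 -0.6749 0.0841 0.0000 
-- new call
```

Yellow cell lies in the tub. On to the grey nut.

```bash
python3 - <<'E'
from h import *
plan((.49,-.2,.15,0,1),(.4,-.25,.14,10,1))
E
```

```text
t 30.52 at [ 0.5906 -0.1384  0.1504] psi -24.3 q6 1.60 q1 -0.40 open 0.299 F [-0.3 -0.3  0.6]
-0.0001 0.0005 -0.0674 -0.3322 0.4876 0.0030 
-- new call
0.0000 0.0000 -0.0278 -0.4500 0.2500 0.0500 
-- new call
```

>>> send_rows --moves "0 0 -0.067 -0.33 0.49 0 -0.2; 0 0 -0.067 -0.33 0.49 0 -0.2; 0 0 -0.067 -0.33 0.49 0 -0.2; 0 0 -0.067 -0.33 0.49 0 -0.2"

```text
time: 31.02
eef_pos: [0.49, -0.2008, 0.1503]
tcp_rot: [1.0, -0.002, -0.001, -0.001]
contact_force: [-0.2, -0.3, -0.0]
opening: 0.403
finger_force: 0.0
```

>>> send_rows --moves "0 0 -0.028 -0.45 0.25 0.05 -0.2; 0 0 -0.028 -0.45 0.25 0.05 -0.2; 0 0 -0.028 -0.45 0.25 0.05 -0.2; 0 0 -0.028 -0.45 0.25 0.05 -0.2; 0 0 -0.028 -0.45 0.25 0.05 -0.2"

```text
time: 31.65
eef_pos: [0.4022, -0.2504, 0.1423]
tcp_rot: [0.996, 0.087, 0.0, -0.0]
contact_force: [0.4, -0.3, 0.2]
opening: 0.4
finger_force: 0.0
```

```bash
python3 - <<'E'
from h import *
plan()
c=ctrl.read_camera("wrist"); np.savez("w7.npz",**c); cv2.imwrite("pics/w7.png",c["image"][:,:,::-1])
u,v=proj(c,(.4045,-.2544,.005)).astype(int); print(u,v)
g=cv2.cvtColor(c["image"],cv2.COLOR_RGB2GRAY)[v-30:v+31,u-35:u+36]
print("bg",np.median(g))
for r in g[::2]: print(''.join("%X"%(k//16) for k in r))
E
```

```text
t 31.65 at [ 0.4022 -0.2504  0.1423] psi 10.0 q6 0.62 q1 -0.77 open 0.400 F [ 0.4 -0.3  0.2]
325 189
bg 139.0
55554444454555555688888888888888888888888888888888888888888888888888888
75545444445555556888888888888888888888888888898888888888888888899888888
55444445554555455678888888888888888888888888898888888888888888888889898
45445444454555545568888888888888888888888888889888888888888888889888888
54555455545545545688888888888888888888888888888888888888888888888888888
55555545545554445688888888888888888889889898888888888898889889888888898
55555455554544555688888888888888888888889898888898888889889988888888898
55545555544445456888888888888888888888898898888888888989888988888888888
45554455554444555578888888888888888888889888888888889888888888888888888
55545555544445545568888888888888888888888888888888888988888889888888888
54555545454555545568888888887578888888888899888988998888888888888888888
55555555545545568888888887655443333345567888998889889988899888888888888
55555545545557899989888887454334555444333468889888898888988988888888888
665568888888988989888887554334566655666555578889898888
[... 541 characters left out ...]
8888888888888876655578888888888888888888888888889888
88888888888888888888888888888888888998888888888888888888888888888888898
88888888888888888888888888888898888988988888888888888888888888888888888
88889988888888888888888888888888888888988888888888888888888888888888888
99888888888888888888888888889888888888888988888888888888888888888888889
88888888888888888888888888888898888888988888998888888888888888888888888
88888888888888888888898988888888888898888888888888888898888888888888999
88888888888888888888889888888888888889988898889888888888888888888999898
88888888888898888989988888888888898988998888888888888888888888888889888
88888888888888888899888888888888899899988888888888888888888888888888888
```

```bash
cat >> h.py <<'E'
def nut(c,m,off,z=.008):
    """centre and flat-normal yaw (mod 60) from a mask: hull edges folded mod 60"""
    k=max(cv2.findContours(m,0,cv2.CHAIN_APPROX_NONE)[0],key=cv2.contourArea)
    w=ray(c,cv2.convexHull(k)[:,0]+np.array(off),z)[:,:2]; e=np.roll(w,-1,0)-w; n=np.linalg.norm(e,axis=1); a=np.arctan2(e[:,1],e[:,0])
    s=(n**2*np.exp(6j*a)).sum(); print("edge yaw %.1f"%(np.degrees(np.angle(s))/6),"conf %.2f"%(abs(s)/(n**2).sum()))
    for d in range(0,180,15):
        v=w@[np.cos(np.radians(d)),np.sin(np.radians(d))]; print(d,"%.1f"%(np.ptp(v)*1e3),end="; ")
    M=cv2.moments(k); print("\nctr",ray(c,np.array([[M['m10']/M['m00'],M['m01']/M['m00']]])+off,z)[0].round(4))
E
python3 - <<'E'
from h import *
c=dict(np.load("w7.npz")); u,v=325,189
g=cv2.cvtColor(c["image"],cv2.COLOR_RGB2GRAY)
x0,y0=u-16,v-14; m=(g[y0:v+20,x0:u+20]<122).astype(np.uint8)*255
nut(c,m,(x0,y0))
E
```

```text
edge yaw 27.9 conf 0.62
0 21.6; 15 23.5; 30 25.1; 45 25.0; 60 24.7; 75 24.9; 90 24.4; 105 22.8; 120 22.4; 135 22.5; 150 22.6; 165 22.4; 
ctr [ 0.404  -0.2525  0.008 ]
```

```bash
python3 - <<'E'
from h import *
plan((.4037,-.2535,.03,28),(.4037,-.2535,-.0145,28))
E
```

```text
t 31.70 at [ 0.4021 -0.2504  0.1423] psi 10.0 q6 0.62 q1 -0.77 open 0.402 F [ 0.7 -0.6  0.1]
-0.0000 -0.0000 -0.0499 0.0049 0.0167 0.5617 
-0.0000 -0.0000 -0.0499 0.0049 0.0167 0.7842
```

>>> send_rows --moves "0 0 -0.05 0.005 0.017 0.3 -0.3; 0 0 -0.05 0.005 0.017 0.56 -0.3; 0 0 -0.05 0.005 0.017 0.6 -0.3; 0 0 -0.05 0.005 0.017 0.7 -0.3; 0 0 -0.05 0.005 0.017 0.785 -0.3; 0 0 -0.05 0.005 0.017 0.785 -0.3; 0 0 -0.05 0.005 0.017 0.785 -0.3; 0 0 -0.05 0.005 0.017 0.785 -1; 0 0 -0.05 0.005 0.017 0.785 -1; 0 0 -0.05 0.005 0.017 0.785 -1; 0 0 -0.05 0.005 0.017 0.785 -1"

```text
time: 33.08
eef_pos: [0.4036, -0.2547, -0.0135]
tcp_rot: [0.97, 0.241, 0.001, 0.001]
contact_force: [-0.8, 0.8, 6.7]
opening: 0.198
finger_force: 29.6
```

```bash
python3 - <<'E'
from h import *
plan((.404,-.2535,.08,28),(.541,-.312,.10,-20,1),(.541,-.312,.06,-35),(.541,-.312,-.003,-35))
E
```

```text
t 33.08 at [ 0.4036 -0.2547 -0.0135] psi 27.9 q6 0.31 q1 -0.78 open 0.198 F [-0.8  0.8  6.7]
0.0003 -0.0001 -0.0002 0.0049 -0.0036 -0.4675 
0.0002 -0.0002 0.1331 0.4732 0.5758 -0.5661 
-- new call
0.0000 0.0000 0.0417 0.0000 0.0000 0.2000 
0.0000 0.0000 0.0417 0.0000 0.0000 0.5150
```

>>> send_rows --moves "0 0 0 0 0 -0.1 -1; 0 0 0 0 0 -0.3 -1; 0 0 0 0 0 -0.47 -1; 0 0 0.133 0.47 0.575 -0.565 -1; 0 0 0.133 0.47 0.575 -0.565 -1; 0 0 0.133 0.47 0.575 -0.565 -1; 0 0 0.133 0.47 0.575 -0.565 -1; 0 0 0.133 0.47 0.575 -0.565 -1; 0 0 0.133 0.47 0.575 -0.565 -1; 0 0 0.133 0.47 0.575 -0.565 -1"

```text
time: 34.33
eef_pos: [0.5395, -0.3115, 0.0981]
tcp_rot: [0.985, -0.173, -0.0, -0.0]
contact_force: [0.5, 0.3, -1.4]
opening: 0.195
finger_force: 29.3
```

```bash
python3 - <<'E'
from h import *
plan((.541,-.312,.06,-35),(.541,-.312,-.003,-35))
c=ctrl.read_camera("wrist"); np.savez("w8.npz",**c)
print("tray green");cont(c,(100,0,640,360),(45,70,25),(85,255,255),.026,1500)
u,v=proj(c,(.541,-.312,.026)); print("goal px",u,v,"corners exp",[proj(c,(.555+a*.819*.031+b*.574*.06,-.2923-a*.574*.031+b*.819*.06,.026)).tolist() for a,b in((1,1),(1,-1),(-1,-1),(-1,1))])
E
```

```text
t 34.33 at [ 0.5395 -0.3115  0.0981] psi -19.9 q6 1.23 q1 -0.69 open 0.195 F [ 0.5  0.3 -1.4]
-0.0000 0.0001 0.0420 0.0079 0.0000 0.1905 
-0.0000 0.0001 0.0420 0.0080 0.0001 0.5055 
tray green
px [290.1 195.9] ctr [ 0.5561 -0.2922] size [ 64.3 118.8] yaw 56.7
goal px 320.7 206.5 corners exp [[224.7, 140.7], [374.8, 181.3], [352.1, 251.1], [211.2, 215.7]]
```

>>> send_rows --moves "0 0 0.042 0.01 0 0.05 -1; 0 0 0.042 0.01 0 0.15 -1; 0 0 0.042 0.01 0 0.3 -1; 0 0 0.042 0.01 0 0.45 -1; 0 0 0.042 0.01 0 0.51 -1; 0 0 0.042 0.01 0 0.51 -1; 0 0 0.042 0.01 0 0.51 -1"

```text
time: 35.25
eef_pos: [0.5426, -0.3131, -0.0022]
tcp_rot: [0.954, -0.301, 0.001, 0.0]
contact_force: [0.2, 0.0, 0.4]
opening: 0.195
finger_force: 29.3
```

>>> send_rows --moves "0 0 0 0 0 0 -0.4; 0 0 0 0 0 0 -0.4; 0 0 0 0 0 0 -0.4; 0 0 0 0 0 -0.2 -0.4; 0 0 0 0 0 -0.5 -0.3; 0 0 0 0 0 -0.7 -0.2; 0 0 0 0 0 -0.7 -0.2; 0 0 0 0 0 -0.7 -0.2"

```text
time: 36.25
eef_pos: [0.5411, -0.3118, 0.1355]
tcp_rot: [0.954, -0.301, -0.001, -0.0]
contact_force: [-0.0, 0.4, -0.8]
opening: 0.401
finger_force: 0.0
```

```bash
python3 - <<'E'
from h import *
plan((.5,-.14,.14,-15,1),(.469,-.012,.14,0,1))
c=ctrl.read_camera("wrist"); np.savez("w9.npz",**c)
# dark/grey low-saturation blob within green tray
u,v=proj(c,(.541,-.312,.008)).astype(int); h=cv2.cvtColor(c["image"],cv2.COLOR_RGB2HSV)
for r in h[v-40:v+41:3,u-45:u+46:2]: print(''.join('g' if 40<k[0]<90 and k[1]>90 else 'n' if k[1]<70 else '.' for k in r))
E
```

```text
t 36.25 at [ 0.5411 -0.3118  0.1355] psi -35.1 q6 1.50 q1 -0.69 open 0.401 F [-0.   0.4 -0.8]
-0.0001 0.0002 -0.0557 -0.6617 -0.5853 -0.0216 
-- new call
0.0000 0.0000 -0.0417 -0.3154 -0.5781 0.0000 
-- new call
nnnnnnnnnnnnnnnnnnnnnnnnnnnnnnnnnnnnnnnnnnnnnn
nnnnnnnnnnnnnnnnnnnnnnnnnnnnnnnnnnnnnnnnnnnnnn
nnnnnnnnnnnnnnnnnnnnnnnnnnnnnnnnnnnnnnnnnnnnnn
nnnnnnnnnnnnnnnnnnnnnnnnnnnnnnnnnnnnnnnnnnnnnn
ggggggggggggggggggggggggggggggggggggggggggnnnn
ggggggggggggggggggggggggggggggggggggg.ggggnnnn
ggggg...ggggggggggggggggggggggggggggg..gggnnnn
ggggg.......ggggg..ggggggggggggggggg..ggggnnnn
gggggggggggggggggg..ggggggggggggggg....gggnnnn
ggggggggggggggggggg..ggggggggggggg....ggggnnnn
ggggggggggggggggggggg.nnnggggggggg...gggggnnnn
gggggggggggggggggggnnnnnnnnggg.ggg.gggggggnnnn
ggggggggggggggggggnnn.gg.nnngg....ggggggggnnnn
ggggggggggggggggggnnngggggnnggggg...ggggggnnnn
ggggggggggggggggggnnn.....nnggggggggggggggnnnn
ggggggggggggggggggnnnnnnnnnnggggggggggggggnnnn
gggggggggggggggg....nnnnnnggggggggggggggggnnnn
ggggggggggggg....gggggggggggggggg..gggggggnnnn
gggggggggggg..g..gggggggggggggggg..gggggggnnnn
gggggggg..gggg..gggggggg..........ggggggggnnnn
ggggggggggggg...gggggggggggggg...gggggggggnnnn
ggggggggggggggggggggggggggggggggggggggggggnnnn
ggggggggggggggggggggggggggggggggggggggggg.nnnn
ggggggggggggggggggggggggggggggggggggggggg.nnnn
ggggggggggggggggggggggggggggggggggggggggg.nnnn
gggggggggggggggggggggggggggggggggggggggggnnnnn
nnnnnnnnnnnnnnnnnnnnnnnnnnnnnnnnnnnnnnnnnnnnnn
```

Grey nut clearly lies in the tray's larger compartment. On to the rusty nut.

>>> send_rows --moves "0 0 -0.055 -0.66 -0.585 -0.02 -0.2; 0 0 -0.055 -0.66 -0.585 -0.02 -0.2; 0 0 -0.055 -0.66 -0.585 -0.02 -0.2; 0 0 -0.055 -0.66 -0.585 -0.02 -0.2"

```text
time: 36.8
eef_pos: [0.4986, -0.1371, 0.1378]
tcp_rot: [0.991, -0.131, -0.002, -0.001]
contact_force: [-0.4, -0.5, 0.2]
opening: 0.399
finger_force: 0.0
```

>>> send_rows --moves "0 0 -0.042 -0.315 -0.58 0 -0.2; 0 0 -0.042 -0.315 -0.58 0 -0.2; 0 0 -0.042 -0.315 -0.58 0 -0.2; 0 0 -0.042 -0.315 -0.58 0 -0.2; 0 0 -0.042 -0.315 -0.58 0 -0.2"

```text
time: 37.42
eef_pos: [0.4711, -0.0136, 0.1401]
tcp_rot: [1.0, -0.002, -0.0, 0.0]
contact_force: [0.4, 0.5, -0.1]
opening: 0.401
finger_force: 0.0
```

```bash
python3 - <<'E'
from h import *
plan()
c=ctrl.read_camera("wrist"); np.savez("w10.npz",**c)
u,v=proj(c,(.471,-.01,.008)).astype(int); print(u,v)
h=cv2.cvtColor(c["image"],cv2.COLOR_RGB2HSV)
x0,y0=u-30,v-25; m=((h[...,1]>85)&(h[...,2]<130)).astype(np.uint8)[y0:v+26,x0:u+31]*255
for r in m[::2]: print(''.join('#' if k else '.' for k in r))
nut(c,m,(x0,y0))
t=ctrl.read_camera("top"); h=cv2.cvtColor(t["image"],cv2.COLOR_RGB2HSV)
for v in range(124,186,3): print(v,''.join('#' if x[2]>185 else 'B' if (95<x[0]<130 and x[1]>120) else 'k' if x[2]<60 else '.' for x in h[v,172:245]))
E
```

```text
t 37.42 at [ 0.4711 -0.0136  0.1401] psi -0.3 q6 1.33 q1 -0.24 open 0.401 F [ 0.4  0.5 -0.1]
317 192
.............................................................
.............................................................
.............................................................
.............................................................
.............................................................
.............................................................
.............................................................
.............................................................
.............................................................
.........................############........................
........................##############.......................
.......................#####.......#####.....................
......................####...........####....................
......................####...........####....................
.....................######.........#####....................
.......................######......#####.....................
.......
[... 1718 characters left out ...]
60 #######..B.....##.........BBBBBBBB......k........kkkk...BBBBB..######..kk
163 #####..BBB...k...........BBBBBBB......k.......kkk.....................kk.
166 ######..BBBB.kkkkkkk....BBBBBBB.....k........kk..........................
169 ######......BBBBBBBB..BBBBBBBB.....k.......kk............................
172 ##############.........BBBBB......k.......kk.............................
175 ######################...........k.......kk..............................
178 #########################......kk.......kk...............................
181 ########################......k.......kkk................................
184 ######################.......k.......kkkk................................
```

```bash
python3 - <<'E'
from h import *
plan((.4702,-.0108,.03,-22),(.4702,-.0108,-.0135,-22))
E
```

```text
t 37.52 at [ 0.471  -0.0135  0.1402] psi -0.3 q6 1.33 q1 -0.24 open 0.400 F [1.3 0.  0.9]
0.0000 0.0000 0.0604 -0.0038 -0.0138 0.5509 
0.0000 0.0000 0.0604 -0.0038 -0.0138 0.7684
```

>>> send_rows --moves "0 0 0.06 -0.004 -0.014 0.3 -0.3; 0 0 0.06 -0.004 -0.014 0.55 -0.3; 0 0 0.06 -0.004 -0.014 0.6 -0.3; 0 0 0.06 -0.004 -0.014 0.7 -0.3; 0 0 0.06 -0.004 -0.014 0.77 -0.3; 0 0 0.06 -0.004 -0.014 0.77 -0.3; 0 0 0.06 -0.004 -0.014 0.77 -0.3; 0 0 0.06 -0.004 -0.014 0.77 -1; 0 0 0.06 -0.004 -0.014 0.77 -1; 0 0 0.06 -0.004 -0.014 0.77 -1; 0 0 0.06 -0.004 -0.014 0.77 -1"

```text
time: 38.9
eef_pos: [0.4708, -0.0096, -0.0125]
tcp_rot: [0.982, -0.188, 0.001, 0.0]
contact_force: [-0.2, 0.2, 5.6]
opening: 0.185
finger_force: 29.7
```

```bash
python3 - <<'E'
from h import *
plan((.4702,-.0108,.09,-22),(.49,-.15,.10,-15,1),(.49,-.32,.10,5,1),(.5185,-.439,.10,18,1))
E
```

```text
t 38.90 at [ 0.4708 -0.0096 -0.0125] psi -21.7 q6 1.71 q1 -0.24 open 0.185 F [-0.2  0.2  5.6]
-0.0000 -0.0003 0.0008 0.0005 0.0065 -0.5126 
-0.0000 -0.0003 -0.0187 0.3502 0.6164 -0.5621 
-- new call
0.0000 0.0000 -0.0556 0.2200 0.8210 0.0000 
-- new call
0.0000 0.0000 -0.0361 0.0901 0.6052 0.0000 
-- new call
```

>>> send_rows --moves "0 0 0 0 0 -0.1 -1; 0 0 0 0 0 -0.3 -1; 0 0 0 0 0 -0.51 -1; 0 0 -0.019 0.35 0.615 -0.56 -1; 0 0 -0.019 0.35 0.615 -0.56 -1; 0 0 -0.019 0.35 0.615 -0.56 -1; 0 0 -0.019 0.35 0.615 -0.56 -1"

```text
time: 39.78
eef_pos: [0.4889, -0.15, 0.0979]
tcp_rot: [0.991, -0.131, -0.0, -0.0]
contact_force: [0.2, 0.2, -0.6]
opening: 0.191
finger_force: 29.4
```

>>> send_rows --moves "0 0 -0.055 0.22 0.82 0 -1; 0 0 -0.055 0.22 0.82 0 -1; 0 0 -0.055 0.22 0.82 0 -1; 0 0 -0.055 0.22 0.82 0 -1"

```text
time: 40.28
eef_pos: [0.4895, -0.3203, 0.0978]
tcp_rot: [0.999, 0.042, -0.0, -0.0]
contact_force: [-1.3, 1.4, -0.3]
opening: 0.187
finger_force: 29.4
```

>>> send_rows --moves "0 0 -0.036 0.09 0.605 0 -1; 0 0 -0.036 0.09 0.605 0 -1; 0 0 -0.036 0.09 0.605 0 -1; 0 0 -0.036 0.09 0.605 0 -1; 0 0 -0.036 0.09 0.605 0 -1"

```text
time: 40.9
eef_pos: [0.518, -0.4357, 0.098]
tcp_rot: [0.988, 0.156, -0.0, -0.001]
contact_force: [-0.6, -0.1, -0.1]
opening: 0.184
finger_force: 29.5
```

```bash
python3 - <<'E'
from h import *
plan((.5185,-.439,-.002,18))
c=ctrl.read_camera("wrist"); np.savez("w11.npz",**c)
h=cv2.cvtColor(c["image"],cv2.COLOR_RGB2HSV)
print("rust:"); 
for lo,hi in(((0,85,15),(14,255,140)),((165,85,15),(180,255,140))): cont(c,(150,60,520,300),lo,hi,.01,25)
print("old nut exp",proj(c,(.557,-.4268,.01)),"tin ctr",proj(c,(.528,-.436,.032)),[proj(c,(.528+.05*a,-.436+.05*b,.032)).tolist() for a,b in((1,0),(-1,0),(0,1),(0,-1))])
u,v=proj(c,(.528,-.436,.032)).astype(int); g=c["image"][...,1]
for r in h[v-72:v+72:5,u-90:u+90:3]: print(''.join('r' if k[1]>85 else "%X"%(k[2]//16) for k in r))
E
```

```text
t 40.90 at [ 0.518  -0.4357  0.098 ] psi 18.0 q6 0.41 q1 -0.85 open 0.184 F [-0.6 -0.1 -0.1]
-0.0003 0.0001 -0.0001 -0.0027 0.0174 0.5000 
rust:
px [481.5 296. ] ctr [ 0.4791 -0.6066] size [12.2  6.5] yaw 108.1
px [320.  257.5] ctr [ 0.4692 -0.45  ] size [40.6 28.4] yaw 17.1
px [327.5 158.4] ctr [ 0.5564 -0.4282] size [19.2 18.4] yaw 115.0
old nut exp [326.1 157.3] tin ctr [326.1 199.7] [[347.3, 137.5], [307.1, 255.5], [264.4, 180.2], [385.7, 218.5]]
555555559999999AAAAAA99A8968989AA9AAAAAAAA9A9AAAA9AAAAAAAAAA
4555555556799AA999965556556556555679AAAAAA9A9A99AAA9AAAAAAAA
r3555555555599A9855566567AA99988899AAAAAAAAAAAAAAAAAAAA99AAA
rr25555555555865555589988789999999975789AAAAAAAAAAAAAAAAAAAA
r34555555555555557A985889995433rrA9A9A95689AAAAAAAAAA9AAAAAA
4445555565555556A9668899AA85rr6rrrAAAAAAA4489AAAAAAAAAAAAAAA
445555555555555573489AA8865rr5AA4rrABBBAA85348AAAAAAAAAAAAAA
555555555555554334569655555rr7963r7BBBBBBAA53379AAAAAAAAAAAA
5555555555555433555555555554r3rrrrBBBCBBBBA843368AAAA9AAAAAA
5555555555554335555555555555549AABBBBBBCBBBB543379AAAAAA9AAA
555555555555335555555555555555ABBBB
[... 423 characters left out ...]
AAAABBBABBB65633338A99AAAAAAA
99AAAA99999A7444799AAAAAAAAAAAAAAAAAABBB9656433358A9AAAAAA99
99A9A999999A9644459A9AAAAAAAAAAAAAAAAAB655533334899AAAAAAAAA
9AA9999A999AA9644446A99AAAAAAAAAAAAAA55554333347A9AAAAA9A9A9
999A9AAAA9AA9AA84444449A989AAAAAAA6555433333368AAAAA9AAA99A9
A999999A9AA9AAAB954433333342r235564433343334799AA99AAA99999A
9999A99999AAAAA99B8533322rrrrrrr233333333589A9999AAA999AAAAA
99999AAA99AAAA99A8533312rrrrrrrrrr13334889A9AAA99AA9999AA9AA
99999999988888A99833331rrr55554rrr133339A9AA999A999A999AAAAA
A9A99988888887211233321rr4888885rr123332112899A9999999999999
99888888888881112333311rrrr3432rrr113433111199AA999A99999999
98888888889831111333311rrrrrrrrrrr113333111139999999A99999AA
```

>>> send_rows --moves "0 0 0 0 0.015 0.15 -1; 0 0 0 0 0.015 0.35 -1; 0 0 0 0 0.015 0.45 -1; 0 0 0 0 0.015 0.51 -1; 0 0 0 0 0.015 0.51 -1; 0 0 0 0 0.015 0.51 -1"

```text
time: 41.7
eef_pos: [0.5196, -0.4422, -0.002]
tcp_rot: [0.988, 0.155, 0.001, 0.001]
contact_force: [0.3, 0.2, -0.1]
opening: 0.188
finger_force: 29.5
```

>>> send_rows --moves "0 0 0 0 0 0 -0.4; 0 0 0 0 0 0 -0.4; 0 0 0 0 0 0 -0.4; 0 0 0 0 0 -0.2 -0.4; 0 0 0 0 0 -0.5 -0.3; 0 0 0 0 0 -0.7 -0.2; 0 0 0 0 0 -0.7 -0.2; 0 0 0 0 0 -0.7 -0.2; 0 0 0 0 0 -0.7 -0.2"

```text
time: 42.82
eef_pos: [0.5177, -0.4401, 0.1336]
tcp_rot: [0.988, 0.155, -0.001, -0.002]
contact_force: [0.9, 0.5, -0.3]
opening: 0.402
finger_force: 0.0
```

```bash
python3 - <<'E'
from h import *
plan()
c=ctrl.read_camera("wrist")
print("rust")
for lo,hi in(((0,85,15),(14,255,140)),((165,85,15),(180,255,140))): cont(c,(150,60,520,240),lo,hi,.01,25)
t=ctrl.read_camera("top"); np.savez("t5.npz",**t); h=cv2.cvtColor(t["image"],cv2.COLOR_RGB2HSV)
print("top: green/yellow"); cont(t,(235,130,300,200),(45,80,30),(85,255,255),.019,8); cont(t,(305,140,370,210),(12,120,60),(35,255,255),.01,8)
for v in range(124,186,3): print(v,''.join('#' if x[2]>205 else '+' if x[2]>170 else 'B' if (95<x[0]<130 and x[1]>120) else 'k' if x[2]<60 else '.' for x in h[v,165:245]))
E
```

```text
t 42.83 at [ 0.5177 -0.4401  0.1336] psi 17.9 q6 0.41 q1 -0.85 open 0.402 F [ 0.9  0.5 -0.3]
rust
px [323. 193.] ctr [ 0.519  -0.4408] size [17.3 20. ] yaw 18.5
px [322.5 152. ] ctr [ 0.5563 -0.4282] size [17.6 18.5] yaw 18.5
top: green/yellow
px [271.8 169.4] ctr [ 0.6181 -0.003 ] size [35.8 10.5] yaw 150.8
px [251.1 162.8] ctr [0.6379 0.0438] size [34.8 10.6] yaw 151.4
px [350.8 180.3] ctr [ 0.5797 -0.1828] size [78.5 14.4] yaw 159.0
px [333.3 172.1] ctr [ 0.6025 -0.1441] size [38.  13.3] yaw 157.2
124 ...........++++++++++++++++++##++#+++#+##+###++##+#######+#####+#+##########++..
127 ..........+++++++#++++++#++########++++#++++++####+#+#+##+#++#############+##++.
130 .........++++++++####++#############..++++++++++#+####################+#######++
133 ........++++++#+++++++#############........BBB..++++++###########+######+++##+##
136 .......+++++++####+++############+........BBB.BBB+++++##############+++#+#######
139 .......+++++#######+############+.........BBBBB++...+#########+....++++++++#####
142 ......+++##+++#+++++###########+........BB.BBB++++++#########+........BB.B+++###
[... 490 characters left out ...]
...BBBBB.++###++...k
163 ++###+++++#+++BB....k...........BB.BBB++++++#########+........BB.BB++++##++..k..
166 +#######+###+..BBBB..kkkkk.....BB.BB+++++++..+######........BBB.BB.++##++..k....
169 #############+.....BBBBBBB...BBB.BBB+B..++B................BBB.B..++##+...k.....
172 ##+#########+####+#++++........BBB++++BB+B..B..kk.........BBB.B..+++#+..k.......
175 #+#+#+#+###########+++++#+++++++.....++BBBBBBB...kkkkkk..BB.BB.++#++..kk........
178 ######+++#++#######++###+++++#########++++.....BBBBBBBB.BB.BB.+++##+...kkkkk....
181 ######++###########+####+++#+++++###############+++......BBB.+++####+++......kkk
184 ######+++############+##++++++#++#########################++++#+##++#######++++.
```

```bash
python3 -c "
from h import *
print(ctrl.sign_off())"
```

```text
the job is handed in; nothing more can be done
None
```

I placed all five parts in the order asked and handed the job in at about 43 s. The camera checks showed both cells and both nuts where they belong. The relay was harder to see in the rack, but the top view and the floor contact when I set it down both point to it standing upright in the free bay.

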